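# Put the long stir bar into the flask through the swing-arm funnel

## Task

Get the conical flask on the stirrer ready for its powder: swing the funnel arm round on its rod until the funnel hangs centred over the flask's mouth, then drop the longest of the three stir bars through the funnel (it only goes down end first) so that it ends up at the bottom of the flask. Leave the funnel over the mouth and the flask standing on the middle of the plate, and do not disturb the two shorter bars or the other loose things on the bench.

Things in the scene. Friction and masses are not known exactly. Their poses are not given: they have to be found in the camera images.
- stirrer: White magnetic stirrer, 290 mm deep, 200 mm wide, fixed. Origin on the bench under the centre of its round plate (144 mm across, top 48 mm up). Its front faces its own -x, 149 mm from the origin (a knob there, not used, reaches 163 mm); rear 141 mm. A steel support rod, 12 mm thick, stands at x +125, y +83 mm and ends 265 mm above the bench, just above the boss head.
- rod_axis (a point): Point on the axis of the support rod at the height of the swing arm, 236 mm above the bench. The arm turns about the vertical through it.
- funnel_arm (a joint): Angle of the swing arm, rad. 0: the funnel is over the centre of the plate; positive: swung away clockwise seen from above, to the stirrer's +y side. Range -0.35 to 1.5, no catch at 0. It is a stiff turning joint (0.25 N m, about 4 N at the swing_grip point) and stays where it is left.
- swing_grip (a point): Middle of the bare stretch of the arm, a level round steel rod 12 mm thick, 236 mm above the bench, 68 mm from the rod axis. x axis along the arm towards the funnel, z up. The boss head (34 mm wide, 36 mm high, a screw standing 8 mm above it) ends 38 mm before this point; the ring that holds the funnel begins 41 mm beyond it and the funnel's rim overhangs from 31 mm beyond it.
- stem_outlet (a point): Centre of the lower end of the funnel's stem, 194 mm above the bench, on the arm's line 150 mm from the rod axis. Stem 29 mm outside, 24 mm inside, 22 mm long, upright; it hangs 6 mm above the flask's mouth when over it.
- funnel_mouth (a point): Centre of the upper rim of the white plastic powder funnel, 266 mm above the bench; straight above stem_outlet by 72 mm. Rim 102 mm outside, about 94 mm inside; the cone goes down 50 mm to the stem. The funnel is held fast in the arm's ring and does not come out. Inside it is slippery; a bar laid across it would jam.
- flask: Clear plastic conical flask, empty and loose, 140 mm high, 86 mm across the foot, neck 42 mm outside and 37 mm inside. Origin at the centre of its underside (48 mm above the bench on the plate), z up. Floor 3 mm thick.
- flask_mouth (a point): Centre of the flask's mouth, 140 mm above its underside.
- tray: Flat dark steel tray, 160 x 230 mm, fixed; floor 3 mm thick, lip 11 mm high in all. Origin under its centre, the three stir bars lie on it side by side, about 64 mm apart along its y, in any order.
- long_bar_center (a point): Centre of the longest stir bar: white, eight-sided, slippery, 64 mm long, 12 mm across flats, about 25 g, lying flat on the tray (its centre 9 mm above the bench). x axis along the bar.
- middle_bar_center (a point): Centre of the middle stir bar, alike but 45 mm long. x axis along it.
- short_bar_center (a point): Centre of the short stir bar, alike but 30 mm long and 10 mm across. x axis along it.
- reagent_jar: White screw-capped jar, 72 mm across, 95 mm high, loose. Origin under its centre.
- beaker: Small clear beaker, 68 mm across, 85 mm high, loose. Origin under its centre.
- spatula: Thin double-ended steel laboratory spatula, 180 mm long, 6 mm thick, lying loose on the bench. Origin under its middle.
- stopper: Black rubber stopper, 42 mm across, 30 mm high, loose. Origin under its centre.
Not all that is in view belongs to the job. Leave any green or pink look-alike of the flask alone.

How it is judged:
By the outcome, as a careful person would: the job done as asked, in the order asked, and still so for the second after the job is handed in, with the robot touching nothing.
It also fails if it takes over 53 s, if anything falls off the work surface, if the arm or the gripper's body presses on something with over 40 N, if the wrist force passes 120 N, or if a joint passes its speed limit or range.

## Robot

A 6-joint arm with a two-finger parallel gripper is mounted at the origin on the work surface. World frame = base frame: x ahead of the robot, y to its left, z up, the work surface at z = 0. Lengths are in m, angles in degrees, forces in N, time in s.
With the tool pointing down it reaches from about 0.4 to 0.825 m from the base axis. Payload 7 kg.
Tool frame: the origin (TCP) lies at the very end of the fingers, on their centre line; the grasp point (between the pads) lies r.pinch_z behind it (r.pinch_z is the distance from the TCP to the grasp point, in m); z points along the fingers, y is the direction in which the jaws open and shut (so a half turn about z gives the same grasp; the last joint's range is limited). The gripper opens to 88 mm and grips with 3 to 60 N. Pads are 19 mm wide; open, the fingers measure 130 mm over their backs; the gripper's body (78 mm by 193 mm) begins 47 mm behind the grasp point.
Start: joints at [-56.946, 20.546, 0.682, 0, -70.136, -16.507], TCP at [0.192, -0.647, 0.227] pointing down, gripper open.
Joint ranges: [-176.03, 176.03], [-82.01, 121.73], [-58.28, 71.71], [-173.87, 95.51], [-174.79, -0.11], [-173.66, 173.66]. Speed limits (degrees/s): [136.94, 136.94, 172.46, 180, 180, 180].

## Interface

Orientations are given as [roll, pitch, yaw] about the fixed x, y, z axes, in that order (R = Rz(yaw) Ry(pitch) Rx(roll)).
In Python, from plant import r gives the robot as it stands. The module is installed in compiled form; this text tells all that it offers.
- The arm moves only by the tool servo_tool, never from a script. Its argument "steps" is a list of rows, each a list of 5 numbers: the finger opening in cm, from 0 to 8.76, then the shift along the tool's x, y, z in cm, then the turn about the tool's z in degrees. In form: [[fingers, x, y, z, spin], ...]. A call has 1 to 8 rows; each row shifts and turns the commanded pose from where the row before left it, along the tool's axes as they then stand; what a row does not reach is not made up. A row lasts 1/8 s, in which the tool goes at most 62.5 mm and 10.7 degrees, less where a joint would pass 70% of its speed; a pose out of reach is approached as far as the arm can. A call with a gripper value outside its range is refused whole. The fingers move at their own pace and stop on an object; "squeeze" is the grip in N (left out, the last holds). Time passes only in rows, so rows that do not move let the fingers close. It gives the time, the measured TCP pose, the force and the opening at its end, in the units of the state.
- r.get_state(): the state, without advancing time (a new reading comes with each control period).
- r.capture(name): name is "side" or "top" or "wrist"; returns the picture (420x560x3 uint8, red, green, blue); there is no depth.
- r.calibration(name): a dict with "K" (3x3 intrinsics, pixels), "rvec" (rotation vector, rad) and "tvec" (3), from world to camera coordinates, as OpenCV has them; the wrist camera has in their place "tool_from_camera" (4x4, takes a point from camera to tool coordinates, whose origin is the TCP and whose axes are the flange's). Camera axes: x right, y down, z forward; pixel columns grow to the right and rows downward; lengths in m; the calibration is good to about 2 mm. The wrist camera is an equidistant fisheye: a pixel r from the principal point sees the ray r / f radians off the axis. A picture is of the moment at which its call begins: read the wrist's pose just before it. calibration takes no time and is no camera call.
- r.close_job(): hands the job in, once; it reports no verdict.
The state is a dict: "time_s": time; "joints": joint angles; "qd": joint speeds; "joint_torque": joint torques, N m; "tcp_pos": TCP position; "eef_rot": TCP orientation; "contact_force": force on the tool from outside, world axes, zero at the start; "moment": the same for the moment, N m; "gripper_width": finger opening in m.
Only numpy, scipy, OpenCV 4.12 (cv2) and the standard library are available. Lean on these libraries where they do the work, as an engineer would, in place of code of your own. Each camera call takes 0.05 s, during which the arm holds its last target.

## Working session

There is one attempt and no reset: what is moved stays moved. The work goes in short steps, Python scripts to look and compute and a tool call to move; the robot and the scene stay as the last step left them, time stands still between calls to the robot, and variables do not carry over. Pictures are saved under pics/ and viewed, and the job is handed in when it is done.

Besides the shell and the picture viewer there is one more tool, called after "Emit:" as name(argument=value, ...), one argument or row to a line, values as JSON. servo_tool: Moves the arm, as the interface text tells. Its arguments: {"type":"object","properties":{"steps":{"type":"array","items":{"type":"array","items":{"type":"number"}}},"squeeze":{"type":"number"}},"required":["steps"]}

```bash
mkdir -p pics; python3 - <<'E'
from plant import r
import cv2
print(r.get_state(), r.pinch_z)
for n in ["side","top","wrist"]:
    im=r.capture(n); cv2.imwrite(f"pics/{n}0.png",im[:,:,::-1]); print(n,r.calibration(n))
E
```

```text
{'time_s': 0.0, 'joints': array([-5.69460980e+01,  2.05926670e+01,  6.31808446e-01, -1.98859059e-02,
       -7.01358218e+01, -1.65055240e+01]), 'qd': array([-0.01411799,  0.09974116,  0.03712866,  0.10211302,  0.03884399,
        0.06547647]), 'joint_torque': array([-4.83529238e-04, -5.82722819e+01,  2.93050146e+01,  6.99730173e+00,
        7.02512145e-03, -1.83269685e-04]), 'tcp_pos': array([ 0.19206472, -0.64656979,  0.2255946 ]), 'eef_rot': array([ 1.79901992e+02, -9.54687642e-03, -1.63458387e+02]), 'contact_force': array([ 0.19303219,  0.46171873, -0.8323619 ]), 'moment': array([ 0.00274831,  0.03745968, -0.0344007 ]), 'gripper_width': 0.08754509548486429} 0.0188
side {'K': array([[381.8763653 ,   0.        , 280.01179207],
       [  0.        , 381.8763653 , 209.01238591],
       [  0.        ,   0.        ,   1.        ]]), 'rvec': array([ 0.52775519, -2.68982545,  1.14728282]), 'tvec': array([0.53099541, 0.28017457, 1.0672825 ])}
top {'K': array([[424.4830862 ,   0.        , 274.38392099],
       [  0.        , 424.4830862 , 215.3254528 ],
       [  0.        ,   0.        ,   1.        ]]), 'rvec': array([ 2.12575947, -2.09451575,  0.18903932]), 'tvec': array([0.0062318 , 0.60420635, 1.18738077])}
wrist {'K': array([[325.1922621 ,   0.        , 277.81366408],
       [  0.        , 325.1922621 , 209.87914465],
       [  0.        ,   0.        ,   1.        ]]), 'tool_from_camera': array([[-3.10948325e-05, -9.51317672e-01, -3.08212079e-01,
         8.32668295e-02],
       [ 9.99999616e-01,  2.40285261e-04, -8.42544641e-04,
         6.49033898e-04],
       [ 8.75586427e-04, -3.08211987e-01,  9.51317299e-01,
        -1.57822557e-01],
       [ 0.00000000e+00,  0.00000000e+00,  0.00000000e+00,
         1.00000000e+00]])}
```

View pics/side0.png

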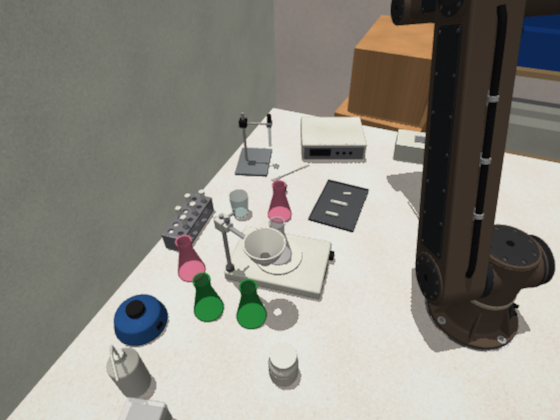

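View pics/top0.png

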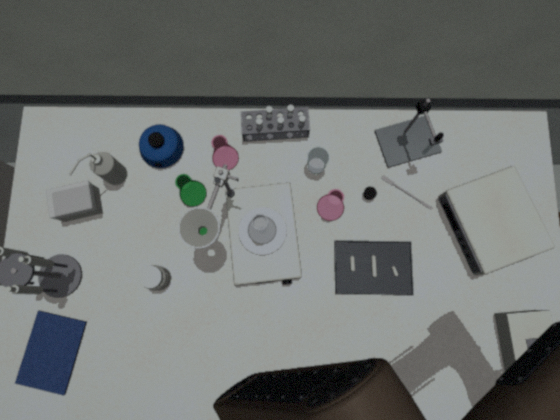

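View pics/wrist0.png

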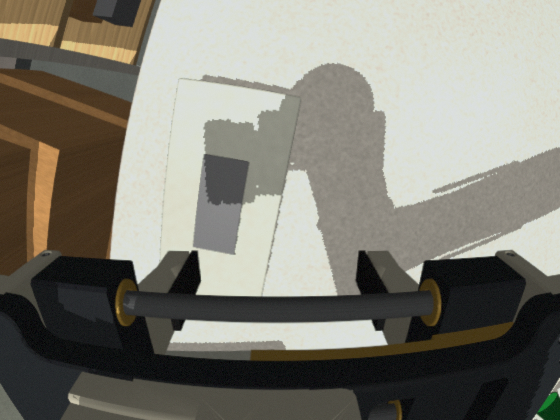

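```bash
cat > h.py <<'E'
import numpy as np,cv2
from plant import r
def ray(n,uv):
    c=r.calibration(n);R,_=cv2.Rodrigues(np.array(c["rvec"]));t=np.array(c["tvec"])
    uv=np.atleast_2d(np.array(uv,float))
    d=np.c_[(uv-c["K"][:2,2])/c["K"][0,0],np.ones(len(uv))]@R
    return -R.T@t,d
def plane(n,uv,z):
    o,d=ray(n,uv); return o+d*((z-o[2])/d[:,2])[:,None]
def proj(n,P):
    c=r.calibration(n)
    return cv2.projectPoints(np.atleast_2d(np.array(P,float)),np.array(c["rvec"]),np.array(c["tvec"]),c["K"],None)[0][:,0]
E
python3 - <<'E'
import cv2
im=cv2.imread("pics/top0.png")
cv2.imwrite("pics/c1.png",cv2.resize(im[100:300,160:320],None,fx=3.75,fy=3,interpolation=cv2.INTER_CUBIC)[:, :])
cv2.imwrite("pics/c2.png",cv2.resize(im[235:300,325:420],None,fx=8,fy=8,interpolation=cv2.INTER_CUBIC))
im=cv2.imread("pics/side0.png")
cv2.imwrite("pics/c3.png",cv2.resize(im[170:310,200:350],None,fx=4,fy=4,interpolation=cv2.INTER_CUBIC))
E
```

```text
(no output)
```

View pics/c1.png

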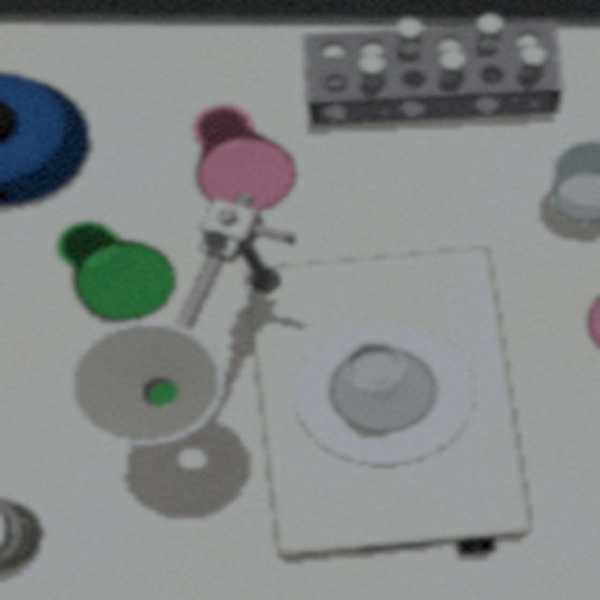

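View pics/c2.png

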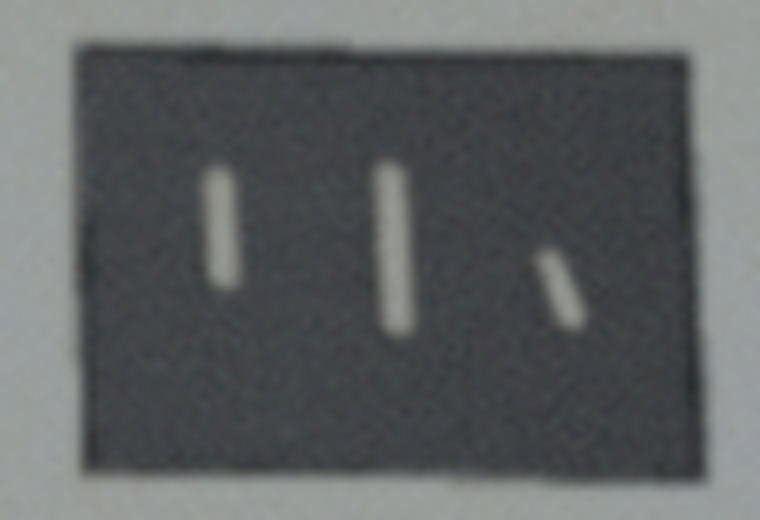

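View pics/c3.png

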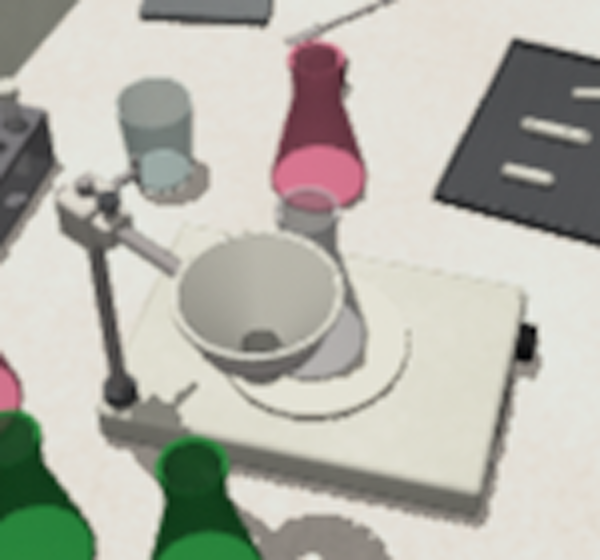

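```bash
python3 - <<'E'
from h import *
f=lambda p:[(160+x/3.75,100+y/3) for x,y in p]
np.set_printoptions(precision=4,suppress=True)
print("corners",plane("top",f([(255,268),(488,247),(527,532),(283,552)]),0.045))
print("plate",plane("top",f([(296,398),(476,396),(386,325),(386,467)]),0.048))
print("rim",plane("top",f([(74,383),(219,383),(146,324),(147,442)]),0.266), plane("top",f([(146.5,383)]),.266))
print("hole",plane("top",f([(161,391)]),.205))
print("boss",plane("top",f([(228,216)]),.26),"rodbase",plane("top",f([(265,282)]),.05))
print("arm", plane("top",f([(218,255),(186,326)]),.242))
print("flaskmouth top",plane("top",f([(378,369)]),.188),"side",plane("side",[(200+308/4,170+200/4)],.188))
g=lambda p:[(200+x/4,170+y/4) for x,y in p]
print("rim side",plane("side",g([(259,297)]),.266),"plate side",plane("side",g([(320,342)]),.048))
b=lambda p:[(325+x/8,235+y/8) for x,y in p]
# bars
im=cv2.imread("pics/top0.png")[235:300,325:420]
g_=cv2.resize(im,None,fx=8,fy=8,interpolation=cv2.INTER_CUBIC)[60:460,110:670].mean(2)
m=(g_>110).astype(np.uint8)
for c in cv2.findContours(m,0,2)[0]:
    if cv2.contourArea(c)<500: continue
    (cx,cy),(w,h),a=cv2.minAreaRect(c); 
    bx=cv2.boxPoints(((cx,cy),(w,h),a)); 
    e=[(bx[i]+bx[(i+1)%4])/2 for i in range(4)]
    k=0 if np.linalg.norm(bx[0]-bx[1])<np.linalg.norm(bx[1]-bx[2]) else 1
    P=plane("top",b([tuple(e[k]+[110,60]),tuple(e[k+2]+[110,60])]),.012)
    print(P[:,:2].ravel(),"c",P.mean(0)[:2],"L",np.linalg.norm(P[0]-P[1]),"yaw",np.degrees(np.arctan2(*(P[1]-P[0])[[1,0]])))
E
```

```text
corners [[ 0.685   0.1566  0.045 ]
 [ 0.7091 -0.0304  0.045 ]
 [ 0.4255 -0.063   0.045 ]
 [ 0.4035  0.1244  0.045 ]]
plate [[ 0.5529  0.119   0.048 ]
 [ 0.5568 -0.0223  0.048 ]
 [ 0.6271  0.0498  0.048 ]
 [ 0.4862  0.0468  0.048 ]]
rim [[0.5293 0.2413 0.266 ]
 [0.5306 0.1469 0.266 ]
 [0.5789 0.1969 0.266 ]
 [0.4819 0.1913 0.266 ]] [[0.53  0.194 0.266]]
hole [[0.5333 0.1959 0.205 ]]
boss [[0.6734 0.1477 0.26  ]] rodbase [[0.6694 0.1474 0.05  ]]
arm [[0.6445 0.1559 0.242 ]
 [0.5827 0.1748 0.242 ]]
flaskmouth top [[0.5575 0.0479 0.188 ]] side [[0.5619 0.0458 0.188 ]]
rim side [[0.5256 0.2013 0.266 ]] plate side [[0.5515 0.0552 0.048 ]]
[ 0.4631 -0.3397  0.4364 -0.3487] c [ 0.4497 -0.3442] L 0.02819035973343067 yaw -161.29841626141737
[ 0.4921 -0.2185  0.4493 -0.2199] c [ 0.4707 -0.2192] L 0.04283812799337907 yaw -178.01982599460626
[ 0.4949 -0.2822  0.433  -0.2835] c [ 0.464  -0.2829] L 0.06190410588906817 yaw -178.8151974784606
```

```bash
cat >> h.py <<'E'
def plan(tgt,yaw,N,fing,start=None,zfirst=None,prev=True):
    s=r.get_state(); p=np.array(s["tcp_pos"] if start is None else start[0]);y0=s["eef_rot"][2] if start is None else start[1]
    dy=(yaw-y0+180)%360-180
    if start is None and N>0: pass
    tgt=np.array(tgt)
    sp=round(-dy/N,1); cp=p.copy(); cy=y0; rows=[]
    for i in range(N):
        w=p+(tgt-p)*(i+1)/N
        if zfirst: w[2]=p[2]+(tgt[2]-p[2])*min(1,(i+1)/zfirst)
        d=w-cp; a=np.radians(cy)
        row=[round(100*(d[0]*np.cos(a)+d[1]*np.sin(a)),1),round(100*(d[0]*np.sin(a)-d[1]*np.cos(a)),1),round(-100*d[2],1)]
        x,y,z=np.array(row)/100
        cp=cp+[x*np.cos(a)+y*np.sin(a),x*np.sin(a)-y*np.cos(a),-z]; cy-=sp
        rows.append([fing]+row+[sp])
    for k in range(0,N,8): print(rows[k:k+8])
    print("end",cp.round(4),round(cy,1)); return cp,cy
def st():
    s=r.get_state(); print("t",round(s["time_s"],2),"p",s["tcp_pos"].round(4),"rot",s["eef_rot"].round(2),"F",s["contact_force"].round(1),"w",round(s["gripper_width"],4),"q",s["joints"].round(1))
E
python3 - <<'E'
from h import *
plan([.607,.168,.33],-18.8,17,4,zfirst=6)
E
```

```text
[[4, np.float64(-3.7), np.float64(3.9), np.float64(-1.7), np.float64(-8.5)], [4, np.float64(-4.2), np.float64(3.3), np.float64(-1.8), np.float64(-8.5)], [4, np.float64(-4.7), np.float64(2.6), np.float64(-1.7), np.float64(-8.5)], [4, np.float64(-5.1), np.float64(2.0), np.float64(-1.7), np.float64(-8.5)], [4, np.float64(-5.2), np.float64(1.1), np.float64(-1.8), np.float64(-8.5)], [4, np.float64(-5.4), np.float64(0.4), np.float64(-1.7), np.float64(-8.5)], [4, np.float64(-5.3), np.float64(-0.4), np.float64(-0.0), np.float64(-8.5)], [4, np.float64(-5.3), np.float64(-1.2), np.float64(-0.0), np.float64(-8.5)]]
[[4, np.float64(-5.0), np.float64(-2.0), np.float64(-0.0), np.float64(-8.5)], [4, np.float64(-4.6), np.float64(-2.7), np.float64(-0.0), np.float64(-8.5)], [4, np.float64(-4.2), np.float64(-3.3), np.float64(-0.0), np.float64(-8.5)], [4, np.float64(-3.7), np.float64(-4.0), np.float64(-0.0), np.float64(-8.5)], [4, np.float64(-3.0), np.float64(-4.4), np.float64(-0.0), np.float64(-8.5)], [4, np.float64(-2.4), np.float64(-4.9), np.float64(-0.0), np.float64(-8.5)], [4, np.float64(-1.6), np.float64(-5.1), np.float64(-0.0), np.float64(-8.5)], [4, np.float64(-0.9), np.float64(-5.3), np.float64(-0.0), np.float64(-8.5)]]
[[4, np.float64(-0.0), np.float64(-5.4), np.float64(-0.0), np.float64(-8.5)]]
end [0.6072 0.1683 0.3298] -19.0
```

Emit:
servo_tool(
  steps=[
    [4,-3.7,3.9,-1.7,-8.5],
    [4,-4.2,3.3,-1.8,-8.5],
    [4,-4.7,2.6,-1.7,-8.5],
    [4,-5.1,2.0,-1.7,-8.5],
    [4,-5.2,1.1,-1.8,-8.5],
    [4,-5.4,0.4,-1.7,-8.5],
    [4,-5.3,-0.4,0,-8.5],
    [4,-5.3,-1.2,0,-8.5],
  ],
)

```text
time_s: 1.15
tcp_pos: [0.3876, -0.2616, 0.3308]
eef_rot: [-180.0, 0.0, -95.2]
contact_force: [1.3, -1.2, 0.1]
gripper_width: 0.0404
```

Emit:
servo_tool(
  steps=[
    [4,-5.0,-2.0,0,-8.5],
    [4,-4.6,-2.7,0,-8.5],
    [4,-4.2,-3.3,0,-8.5],
    [4,-3.7,-4.0,0,-8.5],
    [4,-3.0,-4.4,0,-8.5],
    [4,-2.4,-4.9,0,-8.5],
    [4,-1.6,-5.1,0,-8.5],
    [4,-0.9,-5.3,0,-8.5],
  ],
)

```text
time_s: 2.15
tcp_pos: [0.5827, 0.1217, 0.3304]
eef_rot: [180.0, 0.0, -27.2]
contact_force: [1.0, 0.1, -0.2]
gripper_width: 0.0401
```

Emit:
servo_tool(
  steps=[
    [4,0,-5.4,0,-8.5],
    [4,0,0,0,0],
    [4,0,0,0,0],
  ],
)

```text
time_s: 2.52
tcp_pos: [0.6069, 0.168, 0.3299]
eef_rot: [179.9, 0.0, -19.0]
contact_force: [0.2, -0.4, -0.5]
gripper_width: 0.0402
```

```bash
sed -i 's/rows.append(\[fing\]+row+\[sp\])/rows.append([fing]+[float(v) for v in row+[sp]])/' h.py; python3 - <<'E'
from h import *
st()
for n in ["side","top","wrist"]:
    cv2.imwrite(f"pics/{n}1.png",r.capture(n)[:,:,::-1])
E
```

```text
t 2.52 p [0.6069 0.168  0.3299] rot [ 1.7994e+02  5.0000e-02 -1.8970e+01] F [ 0.2 -0.4 -0.5] w 0.0402 q [ 33.2  13.7   4.4  -0.  -80.7  37.8]
```

View pics/wrist1.png

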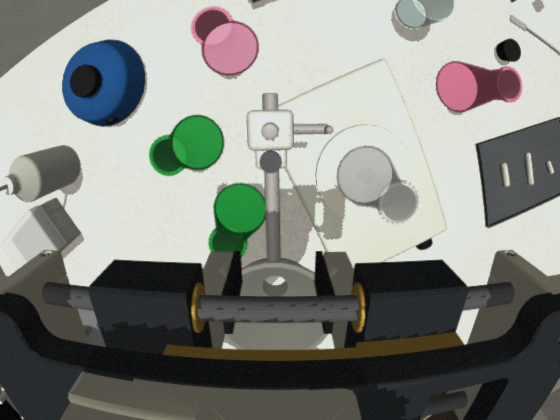

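View pics/side1.png

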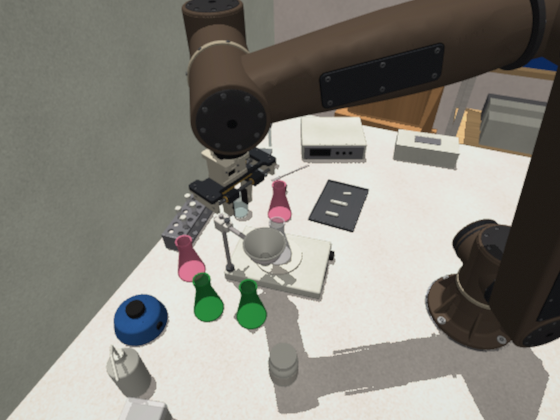

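Emit:
servo_tool(
  steps=[
    [4,0,-0.3,4,0],
    [4,0,0,4,0],
    [4,0,0,3,0],
    [4,0,0,0,0],
    [1,0,0,0,0],
    [1,0,0,0,0],
    [1,0,0,0,0],
    [1,0,0,0,0],
  ],
  squeeze=8,
)

```text
time_s: 3.68
tcp_pos: [0.6086, 0.1713, 0.2215]
eef_rot: [-179.9, -0.1, -18.9]
contact_force: [0.6, 1.6, 3.8]
gripper_width: 0.0114
```

```bash
python3 - <<'E'
from h import *
st()
cv2.imwrite(f"pics/wrist2.png",r.capture("wrist")[:,:,::-1])
E
```

```text
t 3.67 p [0.6086 0.1713 0.2215] rot [-1.7991e+02 -7.0000e-02 -1.8940e+01] F [0.6 1.6 3.8] w 0.0114 q [ 33.4  16.7  -5.6  -0.  -67.6  37.7]
```

View pics/wrist2.png

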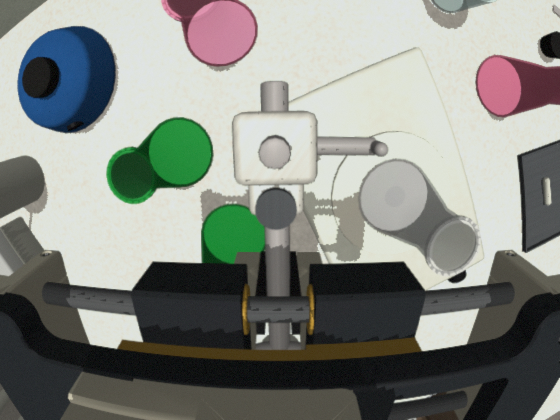

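Emit:
servo_tool(
  steps=[
    [1,0.04,0.71,0,-6],
    [1,0.04,0.71,0,-6],
    [1,0.04,0.71,0,-6],
    [1,0.04,0.71,0,-6],
  ],
  squeeze=12,
)

```text
time_s: 4.22
tcp_pos: [0.6056, 0.1438, 0.2215]
eef_rot: [-179.9, -0.1, 5.3]
contact_force: [1.3, 4.1, 2.4]
gripper_width: 0.0114
```

Emit:
servo_tool(
  steps=[
    [1,0.04,0.71,0,-6],
    [1,0.04,0.71,0,-6],
    [1,0.04,0.71,0,-6],
    [1,0.04,0.71,0,-6],
    [1,0.03,0.6,0,-5],
    [1,0,0,0,0],
    [1,0,0,0,0],
  ],
)

```text
time_s: 5.1
tcp_pos: [0.6177, 0.1113, 0.2214]
eef_rot: [179.9, -0.2, 34.0]
contact_force: [4.9, 2.5, 3.2]
gripper_width: 0.0118
```

```bash
python3 - <<'E'
from h import *
st()
for n in ["side","top","wrist"]:
    im=r.capture(n)[:,:,::-1]
    if n=="side": im=cv2.resize(im[150:310,180:380],None,fx=3.7,fy=3.7,interpolation=cv2.INTER_CUBIC)
    cv2.imwrite(f"pics/{n}3.png",im)
E
```

```text
t 5.1 p [0.6177 0.1113 0.2214] rot [ 1.7994e+02 -1.7000e-01  3.3960e+01] F [4.9 2.5 3.2] w 0.0118 q [ 28.   16.2  -6.3   0.  -67.4  95.9]
```

View pics/wrist3.png

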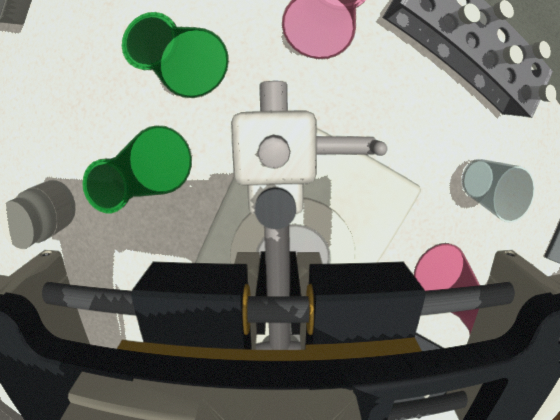

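View pics/side3.png

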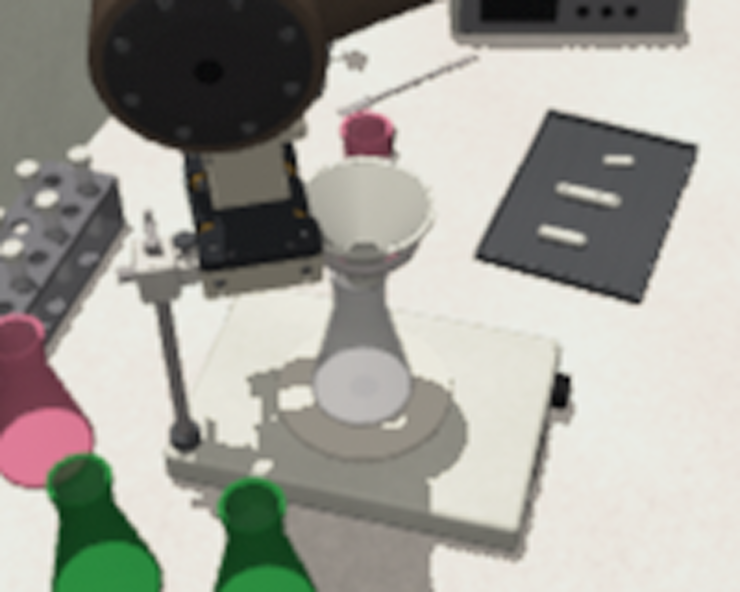

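View pics/top3.png

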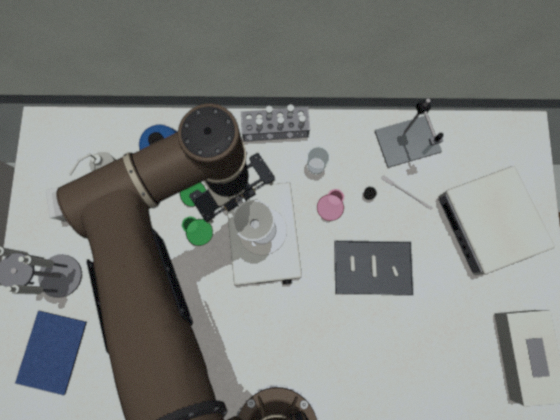

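```bash
python3 - <<'E'
import cv2
im=cv2.imread("pics/top3.png")
cv2.imwrite("pics/c4.png",cv2.resize(im[180:290,220:310],None,fx=5,fy=5,interpolation=cv2.INTER_CUBIC))
E
```

```text
(no output)
```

View pics/c4.png

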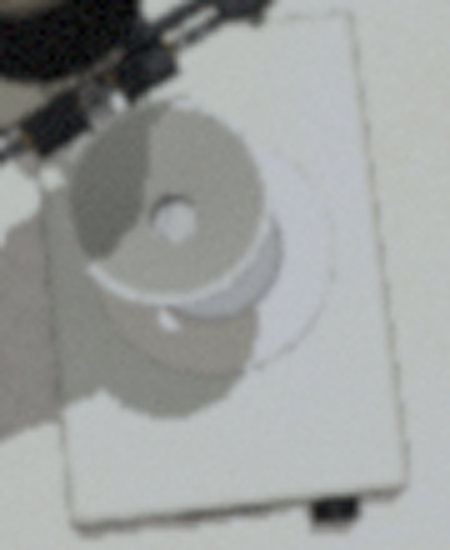

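```bash
python3 - <<'E'
from h import *
print("rim top",plane("top",[(220+167.5/5,180+206/5)],.266),"hole",plane("top",[(220+174/5,180+219/5)],.200))
print("rim side",plane("side",[(180+368.5/3.7,150+211/3.7)],.266))
ax=np.array([.672,.148]); 
for a in (213,216,219,221): print(a,ax+.15*np.array([np.cos(np.radians(a)),np.sin(np.radians(a))]))
# predicted flask foot/plate center
print(proj("side",[[.556,.0485,.048]]),proj("top",[[.556,.0485,.048]]), proj("side",[[.558,.047,.266]]))
E
```

```text
rim top [[0.54774517 0.0618115  0.266     ]] hole [[0.55307073 0.06283714 0.2       ]]
rim side [[0.54239782 0.07006466 0.266     ]]
213 [0.54619941 0.06630414]
216 [0.55064745 0.05983221]
219 [0.55542811 0.05360194]
221 [0.55879356 0.04959115]
[[279.47657887 253.46954976]] [[262.86390362 231.95471959]] [[277.52033046 200.00371789]]
```

Emit:
servo_tool(
  steps=[
    [1,0.02,0.36,0,-3],
    [1,0.02,0.36,0,-3],
    [1,0,0,0,0],
    [1,0,0,0,0],
  ],
)

```text
time_s: 5.75
tcp_pos: [0.6218, 0.106, 0.2214]
eef_rot: [180.0, -0.2, 40.0]
contact_force: [2.7, 4.1, 4.0]
gripper_width: 0.0116
```

```bash
python3 - <<'E'
from h import *
st()
ims=[]
for n,(a,b,c,d) in {"side":(180,270,240,340),"top":(180,270,210,310)}.items():
    im=r.capture(n)[:,:,::-1]; cv2.imwrite(f"pics/{n}4.png",im)
    ims.append(cv2.resize(im[a:b,c:d],None,fx=6,fy=6,interpolation=cv2.INTER_CUBIC)[:540])
cv2.imwrite("pics/c5.png",ims[0]);cv2.imwrite("pics/c6.png",ims[1])
E
```

```text
t 5.75 p [0.6218 0.106  0.2214] rot [ 1.7996e+02 -1.6000e-01  3.9980e+01] F [2.7 4.1 4. ] w 0.0116 q [ 27.4  16.5  -5.8   0.  -67.5 102.6]
```

View pics/c5.png

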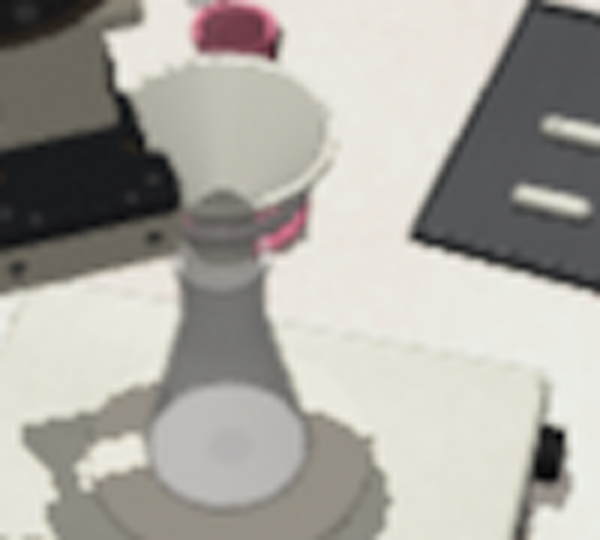

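View pics/c6.png

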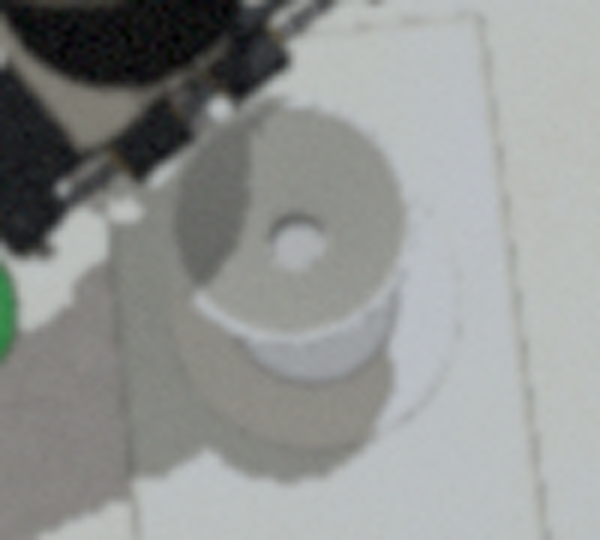

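```bash
python3 - <<'E'
from h import *
print("rim",plane("top",[(258.3,217.3)],.266),"hole",plane("top",[(259.67,220.17)],.205))
print("foot/side", plane("side",[(240+228/6,180+445/6)],.0505), "foot width")
for P in ([.556,.0485],[.558,.047],[.552,.057],[.555,.053]):
    print(P,(proj("side",[P+[.188],P+[.194],P+[.216]])-[240,180])*6, (proj("top",[P+[.205]])-[210,180])*6)
# plate ellipse from first top picture via edges: fit
E
```

```text
rim [[0.55758039 0.05033598 0.266     ]] hole [[0.561877   0.05015478 0.205     ]]
foot/side [[0.55826109 0.05458482 0.0505    ]] foot width
[0.556, 0.0485] [[231.43886301 247.17100918]
 [231.18453139 238.0852471 ]
 [230.2347846  204.15642084]] [[301.54651232 254.49783242]]
[0.558, 0.047] [[228.7287766  243.90964147]
 [228.46428049 234.82464264]
 [227.47660346 200.89958902]] [[305.1353218 249.9712534]]
[0.552, 0.057] [[232.29817269 261.62578239]
 [232.0455711  252.53814418]
 [231.10217307 218.59829467]] [[281.58219718 263.38971615]]
[0.555, 0.053] [[229.67160346 254.16437918]
 [229.40957952 245.0778265 ]
 [228.43105179 211.14411895]] [[291.04155282 256.6466709 ]]
```

```bash
cat >> h.py <<'E'
from scipy.spatial.transform import Rotation as Ro
def wplane(uv,z,pos,rot):
    c=r.calibration("wrist");T=np.array(c["tool_from_camera"]);K=c["K"]
    uv=np.atleast_2d(np.array(uv,float));d=(uv-K[:2,2]);rr=np.linalg.norm(d,axis=1);th=rr/K[0,0]
    v=np.c_[d/rr[:,None]*np.sin(th)[:,None],np.cos(th)]
    R=Ro.from_euler("xyz",rot,degrees=True).as_matrix()
    v=v@T[:3,:3].T@R.T; o=np.array(pos)+R@T[:3,3]
    return o+v*((z-o[2])/v[:,2])[:,None]
E
python3 - <<'E'
from h import *
a=cv2.imread("pics/top0.png")[205:255,230:295];b=cv2.imread("pics/wrist1.png")[110:260,300:450];c=cv2.imread("pics/wrist2.png")[140:290,330:490]
cv2.imwrite("pics/d1.png",cv2.resize(a,None,fx=10,fy=10,interpolation=cv2.INTER_CUBIC))
cv2.imwrite("pics/d2.png",np.hstack([cv2.resize(b,(400,400),interpolation=cv2.INTER_CUBIC),cv2.resize(c,(400,375),interpolation=cv2.INTER_CUBIC).copy() if 0 else cv2.resize(cv2.copyMakeBorder(c,0,10,0,0,0),(400,400),interpolation=cv2.INTER_CUBIC)]))
E
```

```text
(no output)
```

View pics/d1.png

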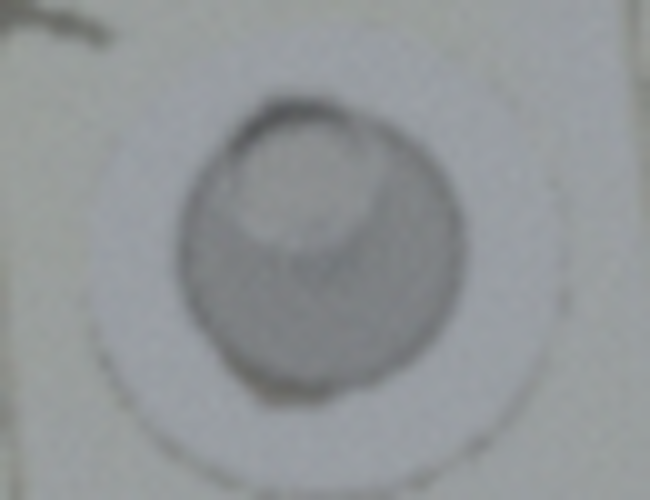

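View pics/d2.png

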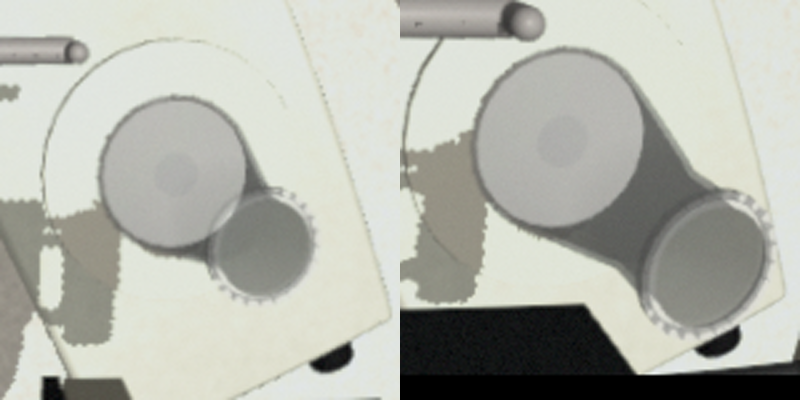

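```bash
python3 - <<'E'
from h import *
np.set_printoptions(precision=4,suppress=True)
print("top: foot",plane("top",[(230+32.2,205+25.2)],.049)," mouth",plane("top",[(230+31,205+18.3)],.188))
p1=([.6069,.168,.3299],[179.94,.05,-18.97]);p2=([.6086,.1713,.2215],[-179.91,-.07,-18.94])
print("w1 foot",wplane([(364.9,174.5)],.050,*p1),"mouth",wplane([(398.2,201.9)],.188,*p1),"screw",wplane([(270,131)],.262,*p1))
print("w2 foot",wplane([(393.6,194.8)],.050,*p2),"mouth",wplane([(452.4,244.8)],.188,*p2),"screw",wplane([(274,151)],.262,*p2))
p3=([.6177,.1113,.2214],[179.94,-.17,33.96])
print("w3 screw",wplane([(274,151)],.262,*p3))
E
```

```text
top: foot [[0.561  0.0505 0.049 ]]  mouth [[0.5568 0.0474 0.188 ]]
w1 foot [[0.5625 0.0534 0.05  ]] mouth [[0.5637 0.0544 0.188 ]] screw [[0.6737 0.1508 0.262 ]]
w2 foot [[0.5636 0.053  0.05  ]] mouth [[0.5649 0.0544 0.188 ]] screw [[0.6743 0.1504 0.262 ]]
w3 screw [[0.6739 0.1512 0.262 ]]
```

```bash
python3 - <<'E'
import cv2
im=cv2.imread("pics/side4.png")[205:240,260:300]
im=cv2.resize(im,None,fx=16,fy=16,interpolation=cv2.INTER_CUBIC)
cv2.imwrite("pics/e1.png",cv2.normalize(im,None,0,255,cv2.NORM_MINMAX))
E
```

```text
(no output)
```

View pics/e1.png

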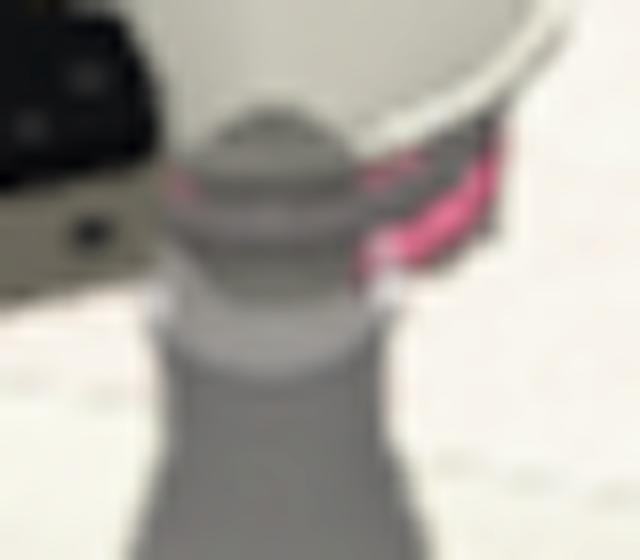

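Emit:
servo_tool(
  steps=[
    [4,0,0,0,0],
    [4,0,0,0,0],
    [4,0,0,-1,0],
    [4,0,0,-5,0],
    [4,0,0,-5,0],
    [4,-4,0,0,0],
    [4,-6,0,0,0],
    [4,-6,0,0,0],
  ],
)

```text
time_s: 6.85
tcp_pos: [0.4969, 0.001, 0.3309]
eef_rot: [180.0, 0.0, 40.0]
contact_force: [1.0, -0.7, -0.2]
gripper_width: 0.0399
```

Emit:
servo_tool(
  steps=[
    [4,0,0,0,0],
    [4,0,0,0,0],
  ],
)

```text
time_s: 7.1
tcp_pos: [0.4985, 0.0018, 0.3315]
eef_rot: [180.0, -0.1, 40.0]
contact_force: [-0.2, 0.3, 0.1]
gripper_width: 0.0401
```

```bash
python3 - <<'E'
from h import *
st()
im=r.capture("wrist")[:,:,::-1]; cv2.imwrite("pics/wrist5.png",im)
cv2.imwrite("pics/top5.png",r.capture("top")[:,:,::-1])
E
```

```text
t 7.1 p [0.4985 0.0018 0.3315] rot [ 1.7997e+02 -8.0000e-02  4.0010e+01] F [-0.2  0.3  0.1] w 0.0401 q [ 22.9   0.5 -10.8   0.  -78.6 107.2]
```

View pics/wrist5.png

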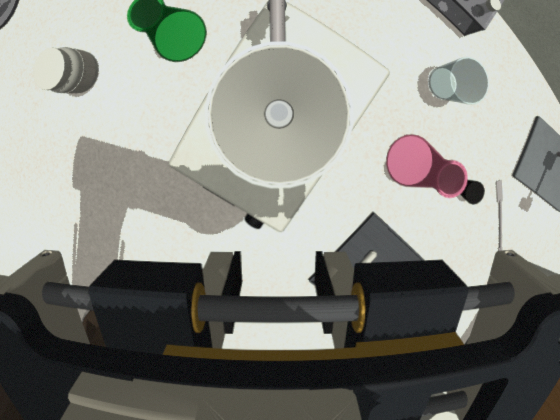

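```bash
python3 - <<'E'
import cv2
im=cv2.imread("pics/wrist5.png")[85:140,250:310]
im=cv2.resize(im,None,fx=10,fy=10,interpolation=cv2.INTER_CUBIC)
cv2.imwrite("pics/e2.png",cv2.normalize(im,None,0,255,cv2.NORM_MINMAX))
E
```

```text
(no output)
```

View pics/e2.png

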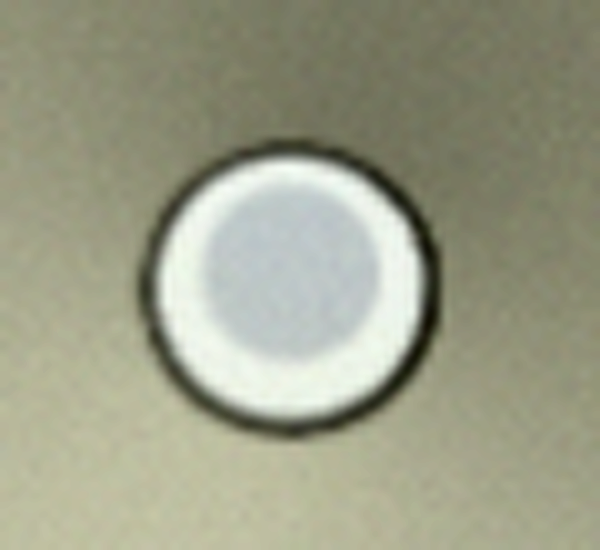

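```bash
python3 - <<'E'
from h import *
p=([.4985,.0018,.3315],[179.97,-.08,40.01])
o=lambda x,y:[(250+x/10-.45,85+y/10-.45)]
a=wplane(o(291,288),.216,*p)[0];b=wplane(o(291,286),.194,*p)[0];c=wplane(o(292,271.5),.051,*p)[0];d=wplane([(279,114.5)],.266,*p)[0]
print(a,b,c,d)
e=c-b; y=np.radians(40); print("along arm x tool",e[:2]@[np.cos(y),np.sin(y)],"tool y",e[:2]@[np.sin(y),-np.cos(y)])
E
```

```text
[0.56059882 0.05304591 0.216     ] [0.56056962 0.0528994  0.194     ] [0.56112527 0.05239968 0.051     ] [0.56052877 0.05295472 0.266     ]
along arm x tool 0.00010444071249162068 tool y 0.0007399688667703504
```

```bash
python3 - <<'E'
from h import *
plan([.43,-.282,.15],0,7,3)
E
```

```text
[[3, -3.4, 2.5, 2.6, 5.7], [3, -3.1, 2.8, 2.6, 5.7], [3, -2.8, 3.1, 2.5, 5.7], [3, -2.5, 3.3, 2.6, 5.7], [3, -2.1, 3.6, 2.6, 5.7], [3, -1.8, 3.8, 2.6, 5.7], [3, -1.4, 3.9, 2.6, 5.7]]
end [ 0.43   -0.2816  0.1496] 0.1
```

Emit:
servo_tool(
  steps=[
    [3,-3.4,2.5,2.6,5.7],
    [3,-3.1,2.8,2.6,5.7],
    [3,-2.8,3.1,2.5,5.7],
    [3,-2.5,3.3,2.6,5.7],
    [3,-2.1,3.6,2.6,5.7],
    [3,-1.8,3.8,2.6,5.7],
    [3,-1.4,3.9,2.6,5.7],
    [3,0,0,0,0],
  ],
)

```text
time_s: 8.2
tcp_pos: [0.428, -0.2833, 0.1465]
eef_rot: [-179.9, 0.3, -0.1]
contact_force: [0.1, 0.4, -0.4]
gripper_width: 0.0298
```

Emit:
servo_tool(
  steps=[
    [3,0,0,0,0],
  ],
)

```text
time_s: 8.32
tcp_pos: [0.4301, -0.2819, 0.1492]
eef_rot: [-180.0, 0.1, 0.2]
contact_force: [0.8, 0.5, 1.0]
gripper_width: 0.0298
```

```bash
python3 - <<'E'
from h import *
st()
im=r.capture("wrist")[:,:,::-1]; cv2.imwrite("pics/wrist6.png",im)
E
```

```text
t 8.32 p [ 0.4301 -0.2819  0.1492] rot [-1.8e+02  7.0e-02  1.8e-01] F [0.8 0.5 1. ] w 0.0298 q [-11.3   9.3 -25.6   0.  -55.2 101.5]
```

View pics/wrist6.png

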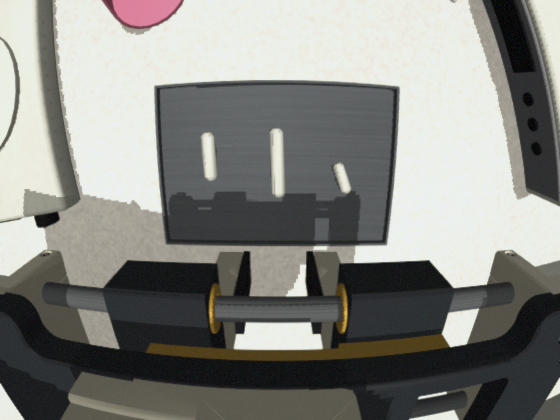

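```bash
python3 - <<'E'
from h import *
im=cv2.imread("pics/wrist6.png"); g=im.mean(2); m=np.zeros(g.shape,np.uint8); m[95:240,170:380]=(g[95:240,170:380]>140)
p=([.4301,-.2819,.1492],[180,.07,.18])
for c in cv2.findContours(m,0,2)[0]:
    if cv2.contourArea(c)<60: continue
    bx=cv2.boxPoints(cv2.minAreaRect(c)); k=0 if np.linalg.norm(bx[0]-bx[1])<np.linalg.norm(bx[1]-bx[2]) else 1
    e=[(bx[i]+bx[(i+1)%4])/2 for i in (k,(k+2)%4)]
    P=wplane(e,.011,*p); print(np.array(e).round(1).tolist(),P.round(4)[:,:2].tolist(),P.mean(0).round(4),"L",np.linalg.norm(P[0]-P[1]).round(4),"yaw",np.degrees(np.arctan((P[1]-P[0])[1]/(P[1]-P[0])[0])))
cv2.imwrite("pics/e3.png",cv2.resize(im[75:250,150:410],None,fx=3,fy=3,interpolation=cv2.INTER_CUBIC))
E
```

```text
[[337.3999938964844, 163.1999969482422], [347.1000061035156, 192.3000030517578]] [[0.4645, -0.3366], [0.4366, -0.3475]] [ 0.4506 -0.342   0.011 ] L 0.03 yaw 21.20579058332044
[[206.6999969482422, 132.0], [210.10000610351562, 180.10000610351562]] [[0.4936, -0.2158], [0.4481, -0.2173]] [ 0.4709 -0.2166  0.011 ] L 0.0455 yaw 1.8469490863432825
[[275.8999938964844, 128.0], [278.20001220703125, 196.10000610351562]] [[0.4964, -0.2794], [0.4324, -0.2817]] [ 0.4644 -0.2806  0.011 ] L 0.064 yaw 2.0274266342517784
```

View pics/e3.png

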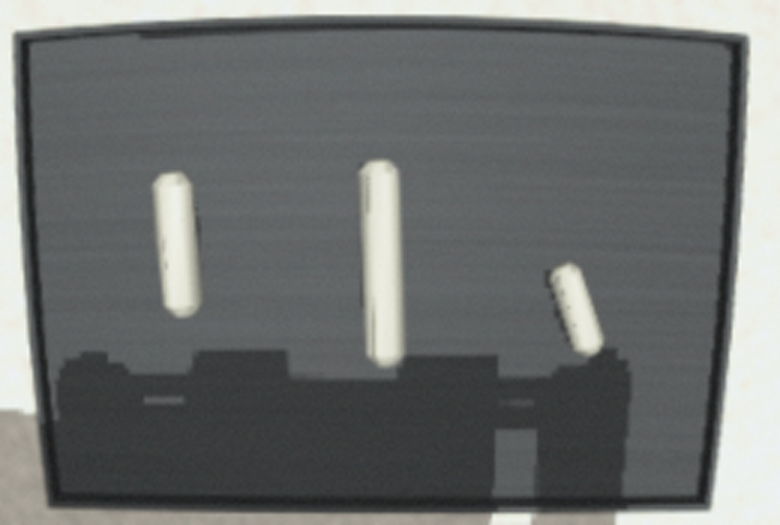

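Emit:
servo_tool(
  steps=[
    [3,1.15,0,4,-1.8],
    [3,0,-0.05,4,0],
    [3,0,0,4,0],
    [3,0,0,1.6,0],
    [3,0,0,0.75,0],
    [3,0,0,0,0],
    [3,0,0,0,0],
  ],
  squeeze=4,
)

```text
time_s: 9.25
tcp_pos: [0.4419, -0.2813, 0.0071]
eef_rot: [180.0, -0.1, 2.0]
contact_force: [-0.1, 0.1, 1.5]
gripper_width: 0.0301
```

Emit:
servo_tool(
  steps=[
    [3,0,0,0.15,0],
    [0.8,0,0,0,0],
    [0.8,0,0,0,0],
    [0.8,0,0,0,0],
    [0.8,0,0,0,0],
  ],
)

```text
time_s: 9.88
tcp_pos: [0.4409, -0.2815, 0.0047]
eef_rot: [180.0, -0.0, 2.0]
contact_force: [-1.0, -0.3, 1.6]
gripper_width: 0.0121
```

Emit:
servo_tool(
  steps=[
    [0.8,0,0,-0.7,0],
    [0.8,0,0,-1,0],
    [0.8,0,0,-1,0],
    [0.8,0,0,-1,0],
    [0.8,0,0,0,0],
  ],
)

```text
time_s: 10.5
tcp_pos: [0.4417, -0.2816, 0.0427]
eef_rot: [180.0, -0.1, 2.0]
contact_force: [-0.8, 0.4, 0.5]
gripper_width: 0.0119
```

```bash
python3 - <<'E'
from h import *
st()
cv2.imwrite("pics/wrist7.png",r.capture("wrist")[:,:,::-1])
cv2.imwrite("pics/side7.png",cv2.resize(r.capture("side")[130:250,280:420,::-1],None,fx=5,fy=5,interpolation=cv2.INTER_CUBIC))
E
```

```text
t 10.5 p [ 0.4417 -0.2816  0.0427] rot [ 1.7997e+02 -1.2000e-01  1.9600e+00] F [-0.8  0.4  0.5] w 0.0119 q [-11.   17.8 -31.4   0.  -40.7 103. ]
```

View pics/wrist7.png

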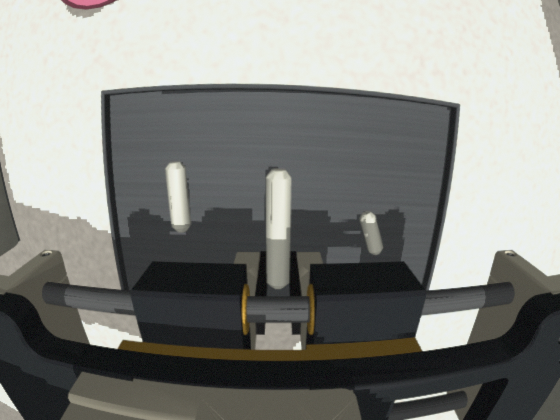

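View pics/side7.png

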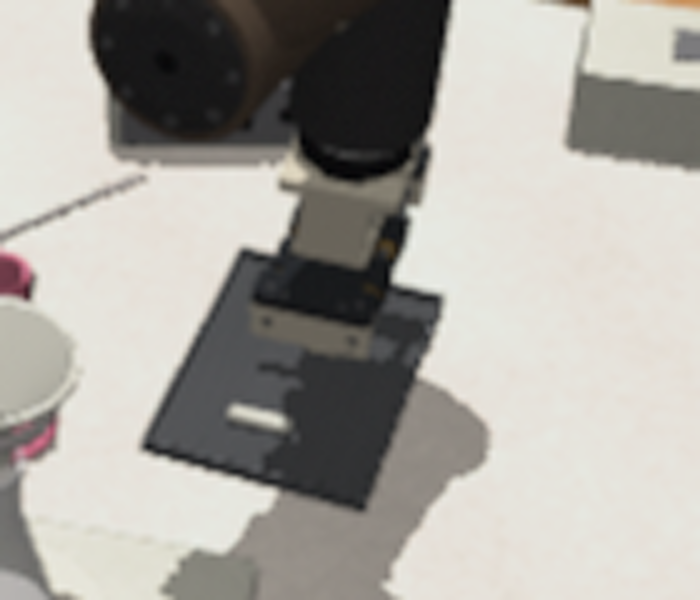

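```bash
python3 - <<'E'
from h import *
for z in (.01,.03,.047,.053): print(z,wplane([(280,170)],z,[.4417,-.2816,.0427],[179.97,-.12,1.96]))
E
```

```text
0.01 [[ 0.48943184 -0.28065059  0.01      ]]
0.03 [[ 0.49319693 -0.28036278  0.03      ]]
0.047 [[ 0.49639725 -0.28011815  0.047     ]]
0.053 [[ 0.49752678 -0.28003181  0.053     ]]
```

Emit:
servo_tool(
  steps=[
    [0.8,0,0,0,0],
    [0.8,0,0,-1,0],
    [0.8,0,0,-4,0],
    [0.8,0,0,0,0],
  ],
  squeeze=3,
)

```text
time_s: 11.1
tcp_pos: [0.4431, -0.2821, 0.0948]
eef_rot: [179.9, -0.3, 2.0]
contact_force: [0.5, -0.0, -0.4]
gripper_width: 0.0125
```

```bash
python3 - <<'E'
from h import *
st()
cv2.imwrite("pics/wrist8.png",r.capture("wrist")[:,:,::-1])
E
```

```text
t 11.1 p [ 0.4431 -0.2821  0.0948] rot [179.89  -0.3    1.99] F [ 0.5 -0.  -0.4] w 0.0125 q [-1.10e+01  1.37e+01 -2.84e+01  1.00e-01 -4.76e+01  1.03e+02]
```

View pics/wrist8.png

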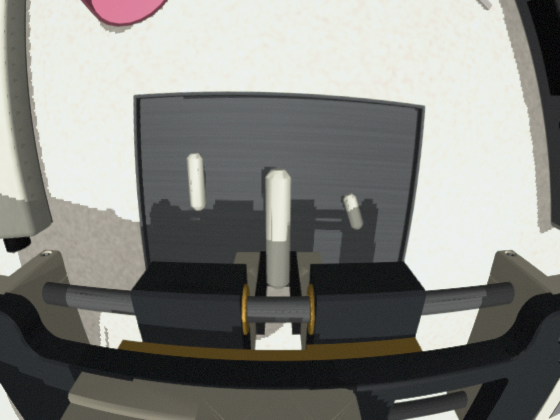

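Emit:
servo_tool(
  steps=[
    [0.8,0,0,5,0],
    [0.8,0,0,3,0],
    [0.8,0,0,0.9,0],
    [0.8,0,0,0,0],
    [0.8,0,0,0,0],
  ],
  squeeze=4,
)

```text
time_s: 11.78
tcp_pos: [0.4384, -0.2807, 0.0032]
eef_rot: [-179.9, 0.2, 1.9]
contact_force: [-7.6, 5.9, 15.9]
gripper_width: 0.012
```

Emit:
servo_tool(
  steps=[
    [0.8,0,0,-0.15,0],
    [2.5,0,0,0,0],
    [2.5,0,0,0,0],
  ],
)

```text
time_s: 12.15
tcp_pos: [0.4411, -0.2815, 0.0041]
eef_rot: [180.0, -0.0, 1.9]
contact_force: [-0.2, 0.0, -0.3]
gripper_width: 0.0237
```

```bash
python3 - <<'E'
from h import *
st(); s=r.get_state()
im=r.capture("wrist")[:,:,::-1];cv2.imwrite("pics/wrist9.png",im)
cv2.imwrite("pics/e9.png",cv2.resize(im[130:320,180:380],None,fx=3,fy=3,interpolation=cv2.INTER_CUBIC))
E
```

```text
t 12.15 p [ 0.4411 -0.2815  0.0041] rot [ 1.80e+02 -1.00e-02  1.95e+00] F [-0.2  0.  -0.3] w 0.0237 q [-11.   21.2 -33.3   0.  -35.5 103. ]
```

View pics/e9.png

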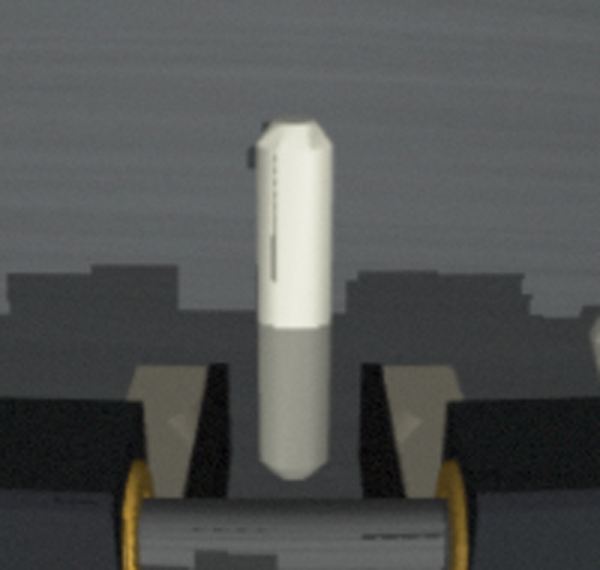

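```bash
python3 - <<'E'
from h import *
p=[.4411,-.2815,.0041],[180,-.01,1.95]
print(wplane([(278,289.7),(277.5,170.5)],.010,*p))
E
```

```text
[[ 0.43059057 -0.28129889  0.01      ]
 [ 0.49584785 -0.27882866  0.01      ]]
```

Emit:
servo_tool(
  steps=[
    [2.5,-1.2,0,0,0],
    [2.5,0,0,0,0],
    [0.8,0,0,0,0],
    [0.8,0,0,0,0],
    [0.8,0,0,0,0],
    [0.8,0,0,-1,0],
    [0.8,0,0,-2,0],
    [0.8,0,0,-3,0],
  ],
  squeeze=3.5,
)

```text
time_s: 13.2
tcp_pos: [0.4284, -0.2817, 0.0646]
eef_rot: [-180.0, 0.1, 1.9]
contact_force: [0.3, -0.1, 0.3]
gripper_width: 0.0115
```

Emit:
servo_tool(
  steps=[
    [0.8,0,0,-3,0],
    [0.8,0,0,0,0],
  ],
)

```text
time_s: 13.45
tcp_pos: [0.4307, -0.2823, 0.0971]
eef_rot: [179.9, -0.3, 2.0]
contact_force: [0.5, 1.1, -1.8]
gripper_width: 0.0116
```

```bash
python3 - <<'E'
from h import *
st()
cv2.imwrite("pics/wrist10.png",r.capture("wrist")[:,:,::-1])
E
```

```text
t 13.45 p [ 0.4307 -0.2823  0.0971] rot [179.91  -0.29   1.97] F [ 0.5  1.1 -1.8] w 0.0116 q [-11.4  12.7 -29.4   0.  -47.6 103.3]
```

View pics/wrist10.png

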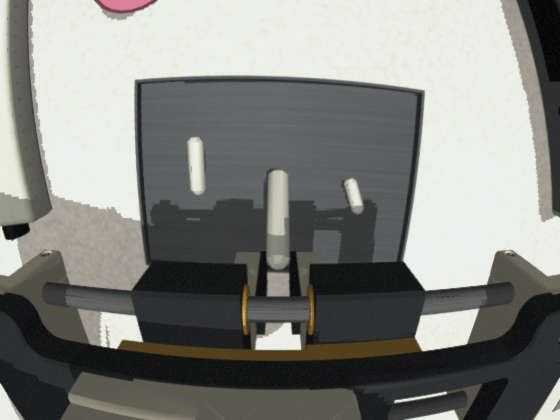

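```bash
python3 - <<'E'
from h import *
p=[.4307,-.2823,.0971],[179.91,-.29,1.97]
for z in (.01,.05,.08,.1): print(z,wplane([(278,268),(278,171)],z,*p)[:,0], wplane([(278,268),(278,171)],z,*p)[:,1])
cv2.imwrite("pics/side10.png",cv2.resize(r.capture("side")[130:250,280:420,::-1],None,fx=5,fy=5,interpolation=cv2.INTER_CUBIC))
im=cv2.imread("pics/wrist10.png");cv2.imwrite("pics/e10.png",cv2.resize(im[150:320,200:360],None,fx=4,fy=4,interpolation=cv2.INTER_CUBIC)[:600])
E
```

```text
0.01 [0.38471318 0.4675976 ] [-0.2835706  -0.28070782]
0.05 [0.40576804 0.47513933] [-0.28273455 -0.28033851]
0.08 [0.42155918 0.48079563] [-0.28210751 -0.28006152]
0.1 [0.43208661 0.48456649] [-0.28168949 -0.27987687]
```

View pics/side10.png

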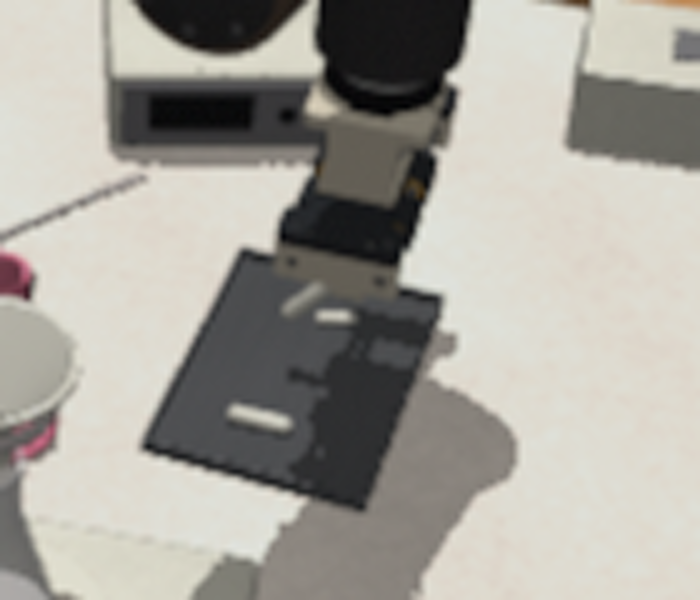

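View pics/e10.png

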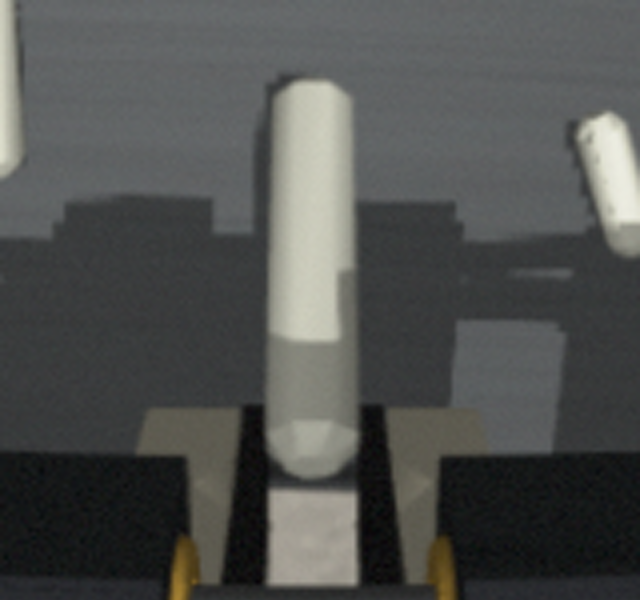

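Emit:
servo_tool(
  steps=[
    [0.8,0,0,-5,0],
    [0.8,0,0,0,0],
    [0.8,0,0,-5,0],
    [0.8,0,0,0,0],
  ],
  squeeze=3.2,
)

```text
time_s: 14.05
tcp_pos: [0.4306, -0.2825, 0.1965]
eef_rot: [179.9, -0.3, 2.0]
contact_force: [-0.4, -0.4, -0.6]
gripper_width: 0.0116
```

```bash
python3 - <<'E'
from h import *
st()
im=r.capture("wrist")[:,:,::-1]
cv2.imwrite("pics/side11.png",cv2.resize(r.capture("side")[130:250,280:420,::-1],None,fx=5,fy=5,interpolation=cv2.INTER_CUBIC))
cv2.imwrite("pics/wrist11.png",im);cv2.imwrite("pics/e11.png",cv2.resize(im[150:320,200:360],None,fx=4,fy=4,interpolation=cv2.INTER_CUBIC)[:600])
E
```

```text
t 14.05 p [ 0.4306 -0.2825  0.1965] rot [179.89  -0.25   1.97] F [-0.4 -0.4 -0.6] w 0.0116 q [-1.140e+01  6.600e+00 -2.200e+01  1.000e-01 -6.110e+01  1.033e+02]
```

View pics/side11.png

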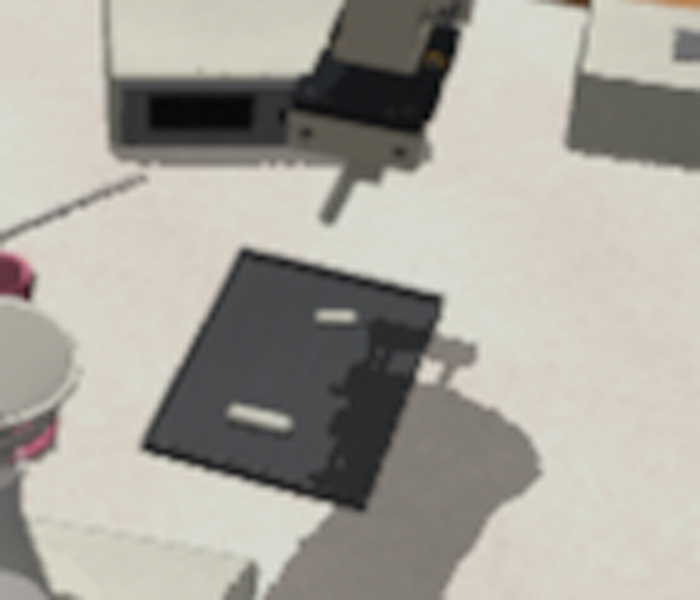

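View pics/e11.png

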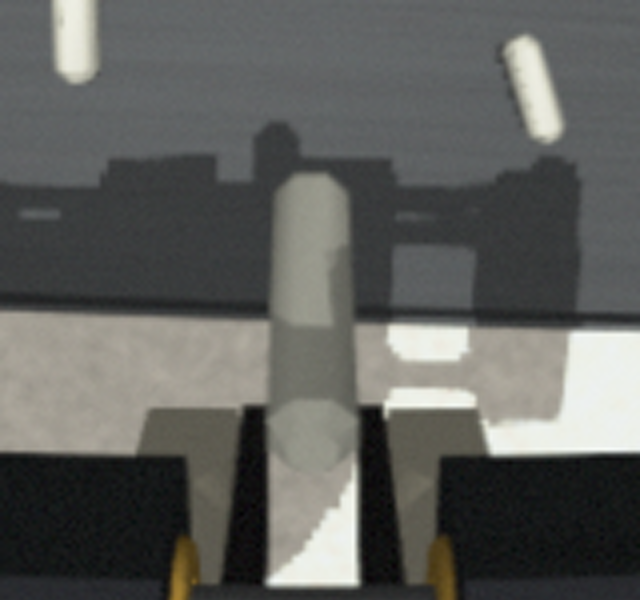

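Emit:
servo_tool(
  steps=[
    [0.8,0,0,-5,0],
    [0.8,0,0,0,0],
    [0.8,0,0,-5,0],
    [0.8,0,0,0,0],
    [0.8,0,0,-5,0],
    [0.8,0,0,0,0],
  ],
)

```text
time_s: 14.9
tcp_pos: [0.4302, -0.2824, 0.3458]
eef_rot: [179.9, -0.2, 2.0]
contact_force: [0.3, -0.7, -1.5]
gripper_width: 0.012
```

```bash
python3 - <<'E'
from h import *
st()
im=r.capture("wrist")[:,:,::-1]
cv2.imwrite("pics/side12.png",cv2.resize(r.capture("side")[80:230,280:440,::-1],None,fx=4,fy=4,interpolation=cv2.INTER_CUBIC))
cv2.imwrite("pics/wrist12.png",im);cv2.imwrite("pics/e12.png",cv2.resize(im[150:320,200:360],None,fx=4,fy=4,interpolation=cv2.INTER_CUBIC)[:600])
E
```

```text
t 14.9 p [ 0.4302 -0.2824  0.3458] rot [179.9   -0.2    1.95] F [ 0.3 -0.7 -1.5] w 0.012 q [-1.140e+01  1.800e+00 -7.700e+00  1.000e-01 -8.030e+01  1.033e+02]
```

View pics/side12.png

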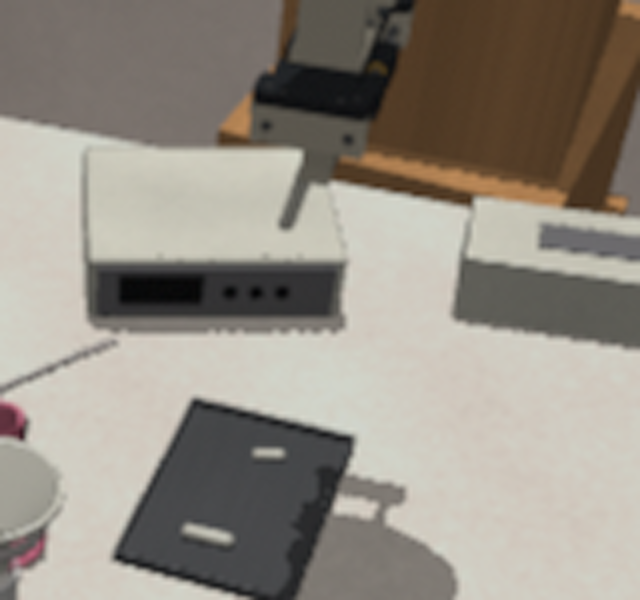

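View pics/e12.png

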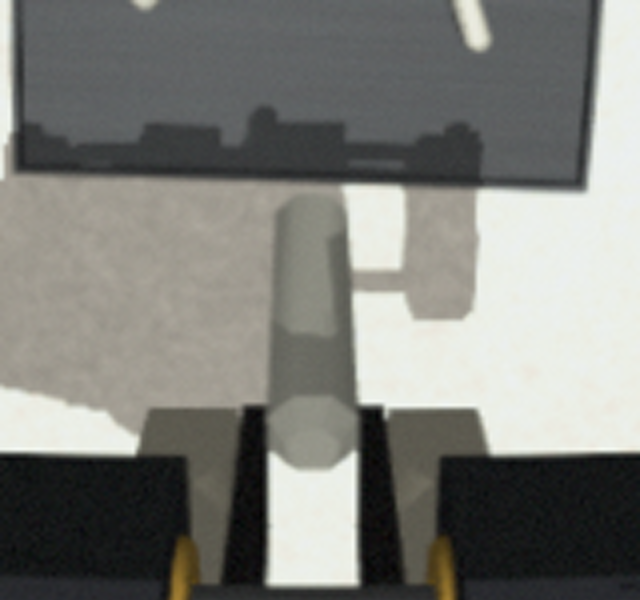

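```bash
cat > tilt.py <<'E'
from h import *
from scipy.optimize import brentq
def tilt(pos,rot,up,lo,zo=.003):
    U=wplane([up],pos[2]+zo,pos,rot)[0]
    f=lambda dz: np.linalg.norm(wplane([lo],pos[2]-dz,pos,rot)[0]-U)-.062
    try: dz=brentq(f,0,.075)
    except Exception as e: print("fail",f(0),f(.06)); dz=.055
    L=wplane([lo],pos[2]-dz,pos,rot)[0]; y=np.radians(rot[2]); X=np.array([np.cos(y),np.sin(y)])
    print("upper rel tool x",((U-pos)[:2]@X).round(4),"lower rel",((L-pos)[:2]@X).round(4),"dz",dz, "tilt",np.degrees(np.arctan2(dz+zo,(L-U)[:2]@X)))
E
python3 - <<'E'
from tilt import *
tilt(np.array([.4302,-.2824,.3458]),[179.9,-.2,1.95],(278,261),(278,200),.008)
tilt(np.array([.4302,-.2824,.3458]),[179.9,-.2,1.95],(278,261),(278,200),.003)
E
```

```text
upper rel tool x 0.0082 lower rel 0.0237 dz 0.052038156435474374 tilt 75.54891371638813
upper rel tool x 0.0057 lower rel 0.0223 dz 0.056723255137549555 tilt 74.42544933887234
```

Emit:
servo_tool(
  steps=[
    [0.8,0,0,0,0],
    [0.8,0.8,-2,0,0],
    [0.8,1.5,-4,0,0],
    [0.8,1.5,-4,0,0],
    [0.8,1.6,-5,0,0],
    [0.8,1.6,-5,0,0],
    [0.8,1.6,-4,0,0],
    [0.8,1.5,-4,0,0],
  ],
  squeeze=6,
)

```text
time_s: 16.0
tcp_pos: [0.5203, 0.003, 0.3428]
eef_rot: [180.0, 0.1, 2.0]
contact_force: [-0.2, -0.4, -0.2]
gripper_width: 0.0114
```

Emit:
servo_tool(
  steps=[
    [0.8,1.2,-3.5,0,0],
    [0.8,0.6,-1.6,0,0],
    [0.8,0,0,0,0],
    [0.8,0,0,0,0],
  ],
)

```text
time_s: 16.5
tcp_pos: [0.5363, 0.0523, 0.3437]
eef_rot: [180.0, 0.0, 1.9]
contact_force: [-0.6, -1.4, -0.5]
gripper_width: 0.0117
```

```bash
python3 - <<'E'
from h import *
st()
im=r.capture("wrist")[:,:,::-1]
cv2.imwrite("pics/side13.png",cv2.resize(r.capture("side")[120:250,210:370,::-1],None,fx=4.5,fy=4.5,interpolation=cv2.INTER_CUBIC))
cv2.imwrite("pics/wrist13.png",im);cv2.imwrite("pics/e13.png",cv2.resize(im[150:320,200:360],None,fx=4,fy=4,interpolation=cv2.INTER_CUBIC)[:600])
E
```

```text
t 16.5 p [0.5363 0.0523 0.3437] rot [1.7998e+02 4.0000e-02 1.9300e+00] F [-0.6 -1.4 -0.5] w 0.0117 q [ 26.4   4.5  -5.1   0.  -80.5  65.5]
```

View pics/side13.png

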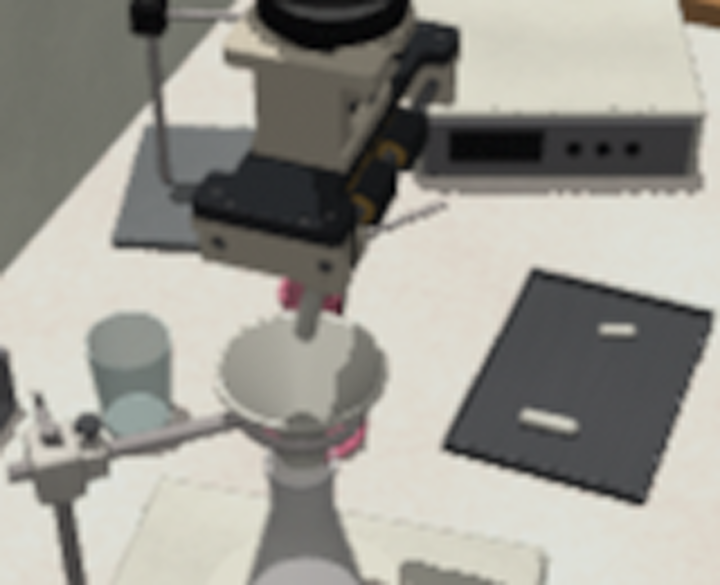

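View pics/wrist13.png

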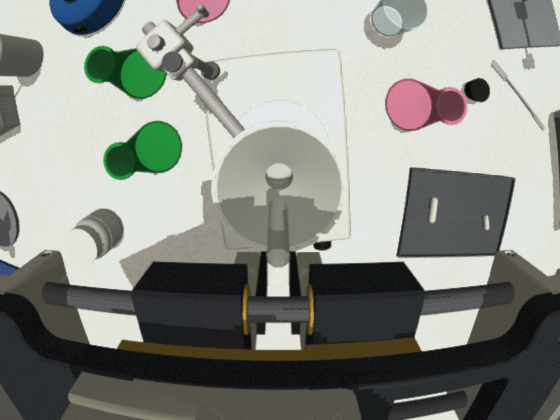

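View pics/e13.png

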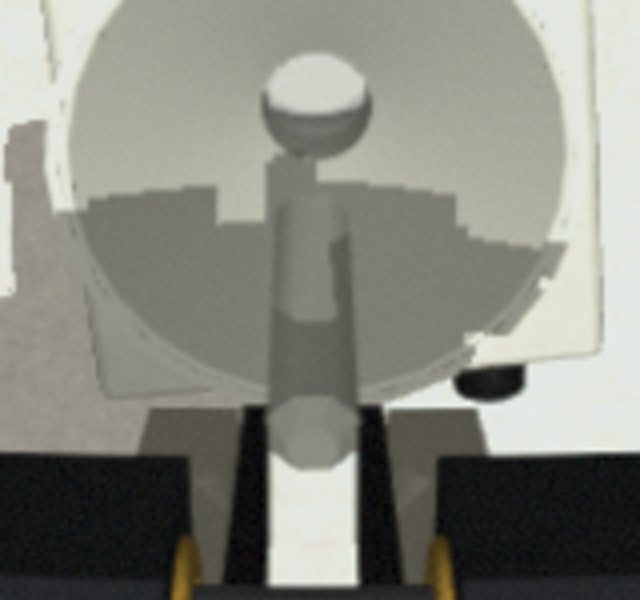

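Emit:
servo_tool(
  steps=[
    [0.8,0.5,0,0,0],
    [0.8,0,0,2,0],
    [0.8,0,0,2.5,0],
    [0.8,0,0,2.2,0],
    [0.8,0,0,0,0],
    [0.8,0,0,0,0],
  ],
)

```text
time_s: 17.35
tcp_pos: [0.5423, 0.053, 0.2781]
eef_rot: [180.0, -0.1, 1.9]
contact_force: [0.1, -0.2, -0.2]
gripper_width: 0.0115
```

```bash
python3 - <<'E'
from h import *
st()
im=r.capture("wrist")[:,:,::-1]
cv2.imwrite("pics/side14.png",cv2.resize(r.capture("side")[150:250,220:340,::-1],None,fx=6,fy=6,interpolation=cv2.INTER_CUBIC))
cv2.imwrite("pics/wrist14.png",im);cv2.imwrite("pics/e14.png",cv2.resize(im[120:320,180:380],None,fx=3,fy=3,interpolation=cv2.INTER_CUBIC)[:600])
E
```

```text
t 17.35 p [0.5423 0.053  0.2781] rot [ 1.80e+02 -7.00e-02  1.93e+00] F [ 0.1 -0.2 -0.2] w 0.0115 q [ 26.2   6.5 -11.2   0.  -72.3  65.7]
```

View pics/side14.png

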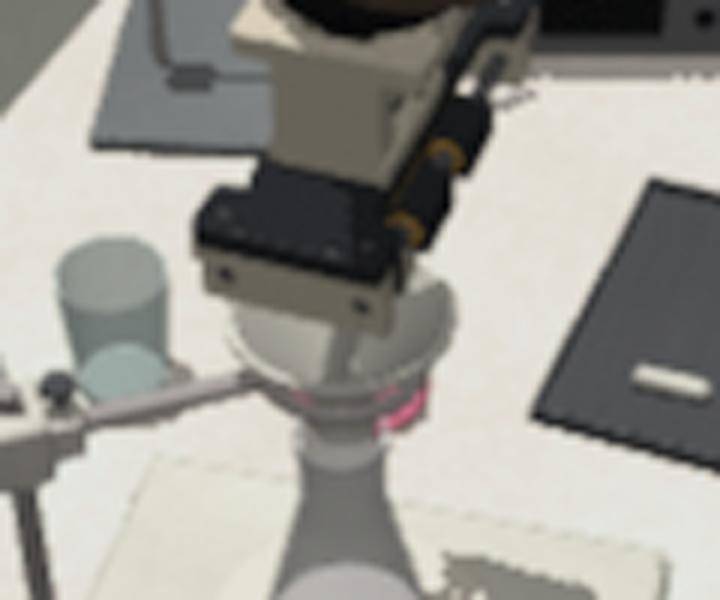

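View pics/e14.png

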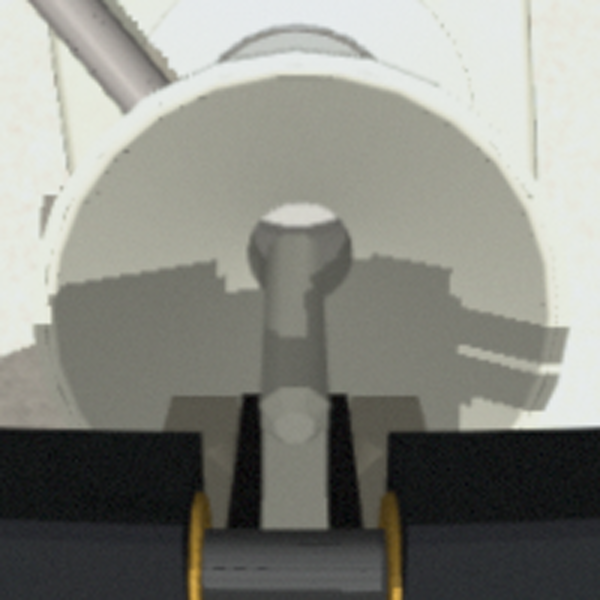

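Emit:
servo_tool(
  steps=[
    [0.8,0,0.1,0.6,0],
    [0.8,0,0,0.6,0],
    [0.8,0,0,0.6,0],
    [0.8,0,0,0,0],
  ],
)

```text
time_s: 17.95
tcp_pos: [0.5413, 0.0521, 0.2583]
eef_rot: [180.0, 0.1, 1.9]
contact_force: [0.2, -0.9, -0.2]
gripper_width: 0.0114
```

```bash
python3 - <<'E'
from h import *
st()
im=r.capture("wrist")[:,:,::-1]
cv2.imwrite("pics/wrist15.png",im);cv2.imwrite("pics/e15.png",cv2.resize(im[120:320,180:380],None,fx=3,fy=3,interpolation=cv2.INTER_CUBIC)[:600])
E
```

```text
t 17.95 p [0.5413 0.0521 0.2583] rot [1.7997e+02 7.0000e-02 1.9400e+00] F [ 0.2 -0.9 -0.2] w 0.0114 q [ 26.1   7.1 -13.   -0.  -70.   65.8]
```

View pics/e15.png

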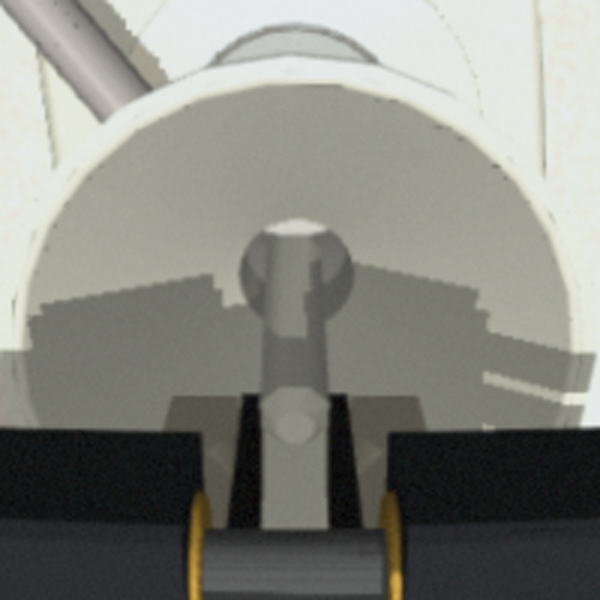

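Emit:
servo_tool(
  steps=[
    [1.5,0,0,0,0],
    [1.5,0,0,0,0],
    [1.5,0,0,0,0],
    [1.5,0,0,0,0],
  ],
)

```text
time_s: 18.5
tcp_pos: [0.5417, 0.0522, 0.2591]
eef_rot: [-180.0, -0.0, 1.9]
contact_force: [-0.5, 0.7, 0.7]
gripper_width: 0.0148
```

```bash
python3 - <<'E'
from h import *
st()
im=r.capture("wrist")[:,:,::-1]
cv2.imwrite("pics/side16.png",cv2.resize(r.capture("side")[150:280,220:340,::-1],None,fx=4.5,fy=4.5,interpolation=cv2.INTER_CUBIC))
cv2.imwrite("pics/wrist16.png",im);cv2.imwrite("pics/e16.png",cv2.resize(im[120:320,180:380],None,fx=3,fy=3,interpolation=cv2.INTER_CUBIC)[:600])
E
```

```text
t 18.5 p [0.5417 0.0522 0.2591] rot [-1.80e+02 -1.00e-02  1.94e+00] F [-0.5  0.7  0.7] w 0.0148 q [ 26.1   7.  -13.   -0.  -70.   65.8]
```

View pics/side16.png

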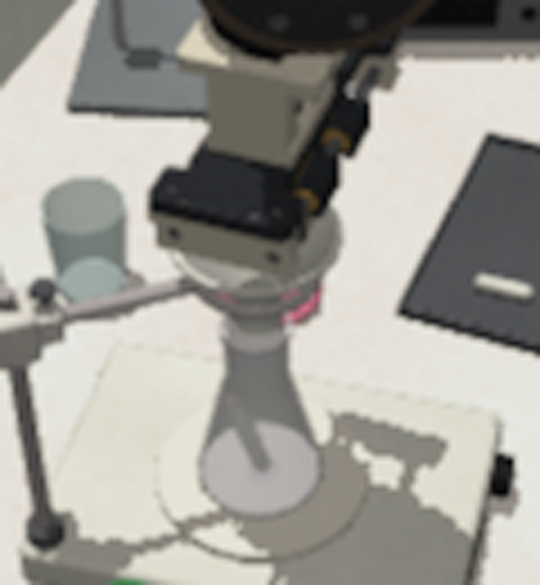

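View pics/e16.png

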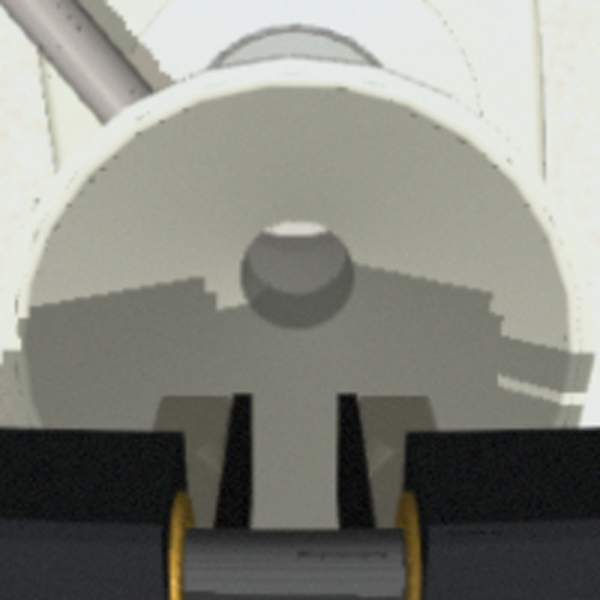

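Emit:
servo_tool(
  steps=[
    [1.5,0,0,-1,0],
    [1.5,0,0,-3,0],
    [1.5,0,0,-4,0],
    [1.5,-3,0,0,0],
    [1.5,-3.4,0,0,0],
    [1.5,0,0,0,0],
    [1.5,0,0,0,0],
    [1.5,0,0,0,0],
  ],
)

```text
time_s: 19.6
tcp_pos: [0.4783, 0.0501, 0.339]
eef_rot: [180.0, 0.0, 1.9]
contact_force: [0.5, -0.8, 0.5]
gripper_width: 0.0146
```

```bash
python3 - <<'E'
from h import *
st()
im=r.capture("wrist")[:,:,::-1]
s=r.capture("side")[:,:,::-1]; cv2.imwrite("pics/side17f.png",s)
cv2.imwrite("pics/side17.png",cv2.resize(s[150:280,220:340],None,fx=4.5,fy=4.5,interpolation=cv2.INTER_CUBIC))
cv2.imwrite("pics/wrist17.png",im)
E
```

```text
t 19.6 p [0.4783 0.0501 0.339 ] rot [1.7999e+02 1.0000e-02 1.9400e+00] F [ 0.5 -0.8  0.5] w 0.0146 q [ 29.5  -1.4 -11.8   0.  -79.7  62.4]
```

View pics/side17.png

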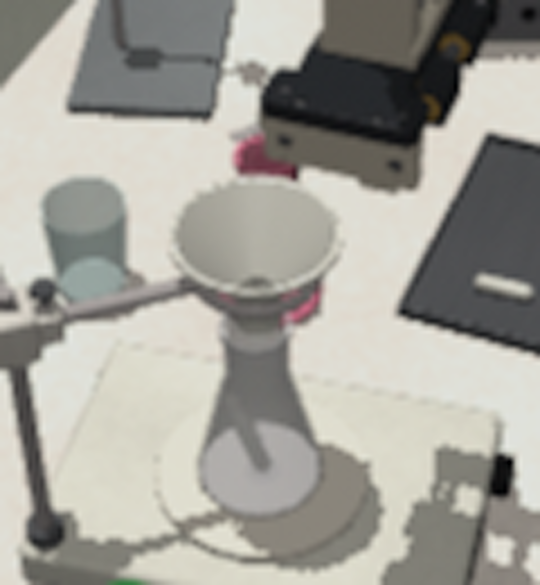

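View pics/wrist17.png

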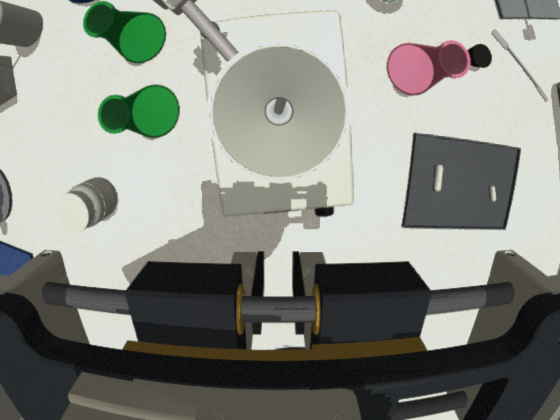

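Emit:
servo_tool(
  steps=[
    [1.5,0,0,0,0],
    [1.5,0,0,0,0],
    [1.5,0,0,0,0],
    [1.5,0,0,0,0],
    [1.5,0,0,0,0],
    [1.5,0,0,0,0],
    [1.5,0,0,0,0],
    [1.5,0,0,0,0],
  ],
)

```text
time_s: 20.7
tcp_pos: [0.4777, 0.05, 0.3391]
eef_rot: [-180.0, -0.0, 1.9]
contact_force: [-0.0, 0.5, -0.4]
gripper_width: 0.015
```

```bash
python3 - <<'E'
from h import *
st()
s=r.capture("side")[:,:,::-1]; w=r.capture("wrist")[:,:,::-1]; t=r.capture("top")[:,:,::-1]
o=cv2.imread("pics/side17f.png"); print(np.abs(s.astype(int)-o)[225:275,255:300].max(), cv2.imwrite("pics/top18.png",t))
cv2.imwrite("pics/side18.png",cv2.resize(s[215:275,250:310],None,fx=10,fy=10,interpolation=cv2.INTER_CUBIC))
cv2.imwrite("pics/e18.png",cv2.resize(w[85:140,250:310],None,fx=10,fy=10,interpolation=cv2.INTER_CUBIC))
E
```

```text
t 20.7 p [0.4777 0.05   0.3391] rot [-180.     -0.      1.95] F [-0.   0.5 -0.4] w 0.015 q [ 29.5  -1.5 -11.8  -0.  -79.7  62.4]
2 True
```

View pics/side18.png

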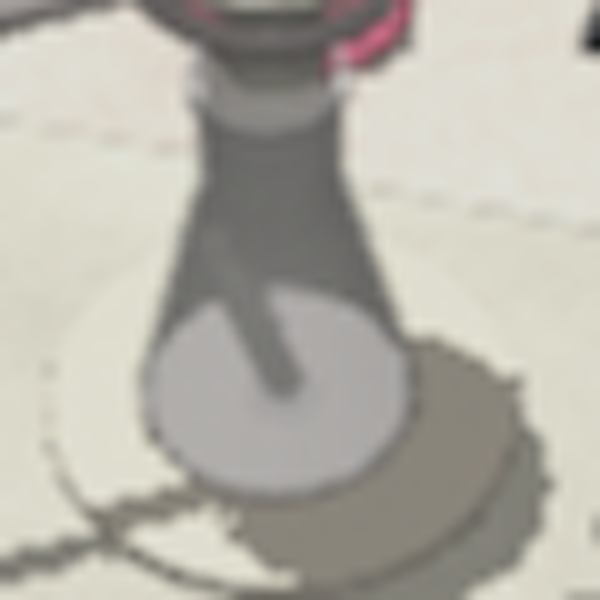

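View pics/e18.png

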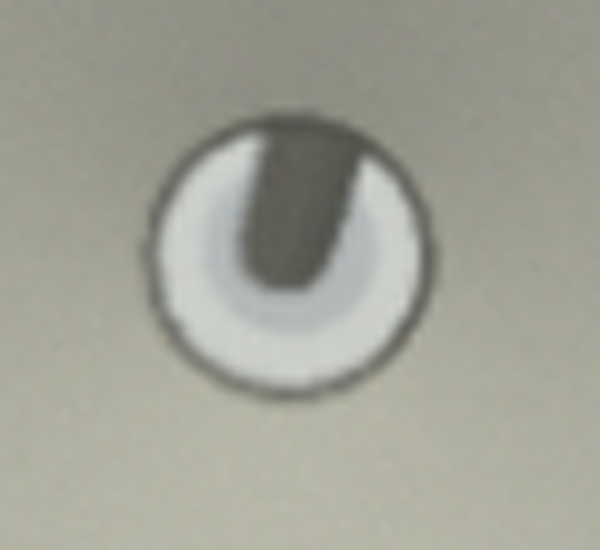

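View pics/top18.png

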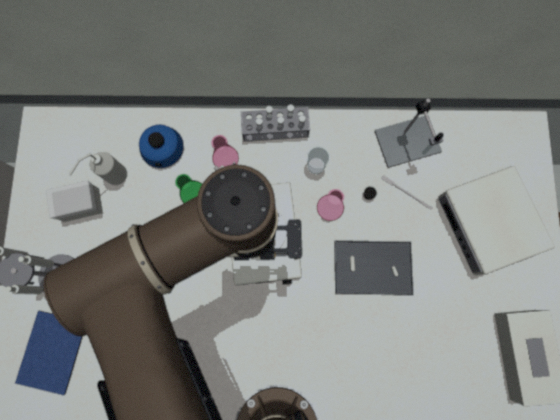

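```bash
python3 - <<'E'
from h import *
p=[.4777,.05,.3391],[180,0,1.95]
o=lambda x,y:[(250+x/10-.45,85+y/10-.45)]
print("stem",wplane(o(292,260),.194,*p),"mark",wplane(o(293,244),.051,*p))
r.close_job(); st()
E
```

```text
stem [[0.55996819 0.05250838 0.194     ]] mark [[0.56136422 0.05192983 0.051     ]]
the job is handed in; nothing more can be done
the job is handed in; nothing more can be done
```

The job is handed in, finished at about 21 s of the 53 s allowed. The funnel is over the flask's mouth and the 64 mm bar is inside the flask. The bar is not lying flat: it stands leaning.

- **Funnel:** I gripped the swing arm and turned it about 59° until the funnel was over the flask. The last wrist view put the stem about 1.5 mm from the centre mark seen under the flask; an earlier reading gave 0.7 mm. The side view had suggested an overshoot of about 6 mm. I trusted the wrist camera, which looks straight down through the stem.
- **Bar:** I identified the long bar by measuring all three; they came out at 64, 45 and 30 mm. My first grip held it level, so I set it back down and gripped it nearer its end. It then swung to about 75°, and I lowered it into the stem and released it.
- **Where the bar ended up:** its lower end is on the flask floor near the centre and its upper part rests against the wall. It had not moved over the last second or so before hand-in. I found no way to nudge it flat with the funnel in place.
- **Rest of the bench:** the flask looks unmoved on the middle of the plate, and the two shorter bars and the other loose things look undisturbed in the last pictures. Setting the bar back down pressed the fingertips on the tray with about 18 N, under the 40 N limit. The robot was clear of everything at hand-in.

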